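# Make up two sampling kits at the sample reception bench

### The arm

A 6-joint arm with a two-finger parallel gripper is mounted at the origin on the work surface. World frame = base frame: x ahead of the robot, y to its left, z up, the work surface at z = 0. Lengths are in m, angles in rad, forces in N, time in s.
With the tool pointing down it reaches from about 0.35 to 0.775 m from the base axis. Payload 5.5 kg.
Tool frame: the origin (TCP) lies on the mounting face of the last link; the fingertips stand 173 mm ahead of it and the grasp point (between the pads) lies 155 mm ahead of it; z points along the fingers, y is the direction in which the jaws open and shut (so a half turn about z gives the same grasp; the last joint's range is limited). The gripper opens to 85 mm and grips with 20 to 120 N. Pads are 22 mm wide; open, the fingers measure 114 mm over their backs; the gripper's body (76 mm by 85 mm) begins 54 mm behind the grasp point. The pads swing forward as they close: fully open they stand 13 mm farther back than shut.
Start: joints at [1.018, 0.313, 0.046, 1.304, 0, 1.431], TCP at [0.231, 0.527, 0.405] pointing down, gripper open.
Joint ranges: [-2.76, 2.76], [-0.86, 1.69], [-1.03, 1.26], [-2.2, 2.34], [-1.47, 1.5], [-3.14, 3.14]. Speed limits (rad/s): [2.57, 2.57, 3.14, 3.14, 3.14, 3.14].

### API

Orientations are given as a unit quaternion [w, x, y, z].
In Python, from workcell import * gives the robot as it stands. The module is installed in compiled form; this text tells all that it offers.
- The arm moves only by the shell command python3 -m crank 'ROWS' [FORCE]. ROWS is JSON, a list of rows, each a list of 7 numbers: the shift along the tool's x, y, z in mm, then the turn, a rotation vector about the tool's x, y, z in degrees, then the opening, from 0 (shut) to 1 (fully open). A call has exactly 8 rows; each row shifts and turns the commanded pose from where the row before left it, along the tool's axes as they then stand; what a row does not reach is not made up. A row lasts 1/8 s, in which the tool goes at most 62.5 mm and 10.7 degrees, less where a joint would pass 70% of its speed; a pose out of reach is approached as far as the arm can. A call with a gripper value outside its range is refused whole. The fingers move at their own pace and stop on an object; FORCE is the grip in N (left out, the last holds). Time passes only in rows, so rows that do not move let the fingers close, or fill a call up. It gives the time, the measured TCP pose, the force and the opening at its end, in the units of the state.
- get_state(): the state, without advancing time (a new reading comes with each control period).
- read_camera(name): name is "side" or "top"; returns the picture (420x560x3 uint8, blue, green, red); there is no depth.
- calibration(name): a dict with "fx", "fy", "cx", "cy" (pixels), "extrinsics" (4x4, takes a point from world to camera coordinates). Camera axes: x right, y down, z forward; pixel columns grow to the right and rows downward; lengths in m; the calibration is good to about 2 mm. A picture is of the moment at which its call begins. calibration takes no time and is no camera call.
- hand_in(): hands the job in, once; it reports no verdict.
The state is a dict: "clock": time; "joint_pos": joint angles; "qvel": joint speeds; "tau": joint torques, N m; "tcp_pos": TCP position; "orientation": TCP orientation; "wrist_force": force on the tool from outside, world axes, zero at the start; "ft_torque": the same for the moment, N m; "finger_gap": finger opening in m.
Only numpy, scipy, OpenCV 4.12 (cv2) and the standard library are available. Lean on these libraries where they do the work, as an engineer would, in place of code of your own. Each camera call takes 0.05 s, during which the arm holds its last target.

### The job

Make up two kits from the stock on the bench. In the dark grey carrier, stand the purple slide case against the fixed wall and the teal one next to it, push the sliding stop snug against them, and stand the red-capped jar in the small bay at the carrier's other end; in the blue tray, stand the orange slide case and the yellow-capped jar. Everything ends upright on the floor of its kit; keep the jars upright all the way and leave the white-capped jar where it is.

Things in the scene. Friction and masses are not known exactly. Their poses are not given: they have to be found in the camera images.
- case_purple: slide case: upright closed box, 60 mm (its x) by 28 mm (its y) by 90 mm high (z), about 140 g, same both ways round; plain purple with a small white square on top and a black seam line. Origin: centre of its underside. Stands loose on the table among the stock.
- case_teal: slide case: upright closed box, 60 mm (its x) by 28 mm (its y) by 90 mm high (z), about 140 g, same both ways round; plain teal green with a small white square on top and a black seam line. Origin: centre of its underside. Stands loose on the table among the stock.
- case_orange: slide case: upright closed box, 60 mm (its x) by 28 mm (its y) by 90 mm high (z), about 140 g, same both ways round; plain orange with a small white square on top and a black seam line. Origin: centre of its underside. Stands loose on the table among the stock.
- jar_red: specimen jar: pale grey round jar, 49 mm diameter, with a red screw cap, 52 mm diameter and 18 mm high, on top; 68 mm high in all, closed, about 90 g. Origin: centre of its underside. Stands loose on the table among the stock.
- jar_yellow: specimen jar: pale grey round jar, 49 mm diameter, with a yellow screw cap, 52 mm diameter and 18 mm high, on top; 68 mm high in all, closed, about 90 g. Origin: centre of its underside. Stands loose on the table among the stock.
- jar_white: specimen jar: pale grey round jar, 49 mm diameter, with a white screw cap, 52 mm diameter and 18 mm high, on top; 68 mm high in all, closed, about 90 g. Origin: centre of its underside. Stands loose on the table among the stock. Not wanted in either kit.
- carrier: dark grey fixed carrier, 94 (x) by 300 (y) mm; origin: underside centre. Floor 8 above table; lips 20 high along its sides leave x -39 to 39 clear. Aluminium cross wall, y -68 to -58, top 80 above table. To -y: jar bay 78 x 74, centre y -105, with a 20 high end lip. To +y: case channel; cases stand in it broad faces across, against the wall (case x along carrier x); the sliding stop closes it.
- stop (a joint): travel (m) of the sliding stop along the carrier's -y, towards the cross wall. Its steel plate (70 mm wide, top 75 mm above table) has its face 150 mm minus the travel from the wall's face; with both cases packed tight it reads 0.094. Starts at 0 to 0.025, can reach 0.115, slides with about 1.5 N friction, stays where left.
- stop_grip (a point): middle of the top edge of the black fin behind (+y of) the sliding stop's plate, 78 mm above table. Fin 12 thick (carrier x), 44 long (carrier y), 68 mm high, all below this point; the stop's pushing face is 30 mm from it towards the carrier's -y. Pinch the fin from above, or push it from behind.
- tray: blue open tray, fixed to the table, 150 (its x) by 170 (its y) by 30 mm high outside, walls and floor 5 mm thick. Origin: centre of its underside.

How it is judged:
By the outcome, as a careful person would: the job done as asked, in the order asked, and still so for the second after the job is handed in, with the robot touching nothing.
It also fails if it takes over 144 s, if anything falls off the work surface, if the arm or the gripper's body presses on something with over 40 N, if the wrist force passes 120 N, or if a joint passes its speed limit or range.

## Working session

There is one attempt and no reset: what is moved stays moved. The work goes in short steps, Python scripts to look and compute and a shell command to move; the robot and the scene stay as the last step left them, time stands still between calls to the robot, and variables do not carry over. Pictures are saved under pics/ and viewed, and the job is handed in when it is done.

```bash
mkdir -p pics; python3 - <<'E'
from workcell import *
import cv2,numpy as np
for n in("top","side"):
    cv2.imwrite(f"pics/{n}0.png",read_camera(n)); c=calibration(n); print(n,c['fx'],c['fy'],c['cx'],c['cy']); print(np.round(c['extrinsics'],3))
print(get_state())
E
```

```text
top 456.59894599907693 456.59894599907693 276.8529303873739 207.50497410068976
[[-0.029 -1.     0.008  0.027]
 [-0.996  0.028 -0.081  0.508]
 [ 0.08  -0.01  -0.997  1.108]
 [ 0.     0.     0.     1.   ]]
side 379.5356314739815 379.5356314739815 272.6099692704997 211.44927112299612
[[-0.995 -0.097  0.003  0.51 ]
 [-0.073  0.723 -0.687  0.072]
 [ 0.064 -0.684 -0.727  0.853]
 [ 0.     0.     0.     1.   ]]
{'clock': 0.1, 'joint_pos': array([ 1.01839025e+00,  3.13911602e-01,  4.50726167e-02,  1.30360486e+00,
       -1.37407586e-05,  1.43118316e+00]), 'qvel': array([ 0.00129007, -0.00211314,  0.00096848,  0.00083747,  0.00087968,
        0.00031596]), 'tau': array([ 3.24146116e-03, -4.81727207e+01,  2.99243134e+01,  1.28404837e-02,
       -4.87757052e-05,  1.96011416e-05]), 'tcp_pos': array([0.23059201, 0.52653626, 0.40389744]), 'orientation': array([-2.72912333e-04,  2.04934102e-01,  9.78775426e-01, -7.77268978e-04]), 'wrist_force': array([-0.75204745, -0.00697489, -0.69569358]), 'ft_torque': array([-0.00776244, -0.00472532, -0.02085542]), 'finger_gap': 0.0857178406205628}
```

View pics/top0.png

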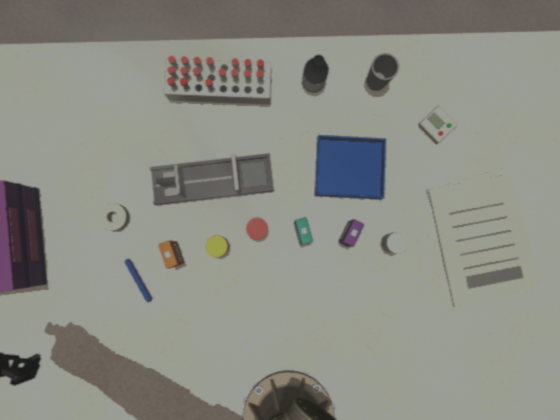

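View pics/side0.png

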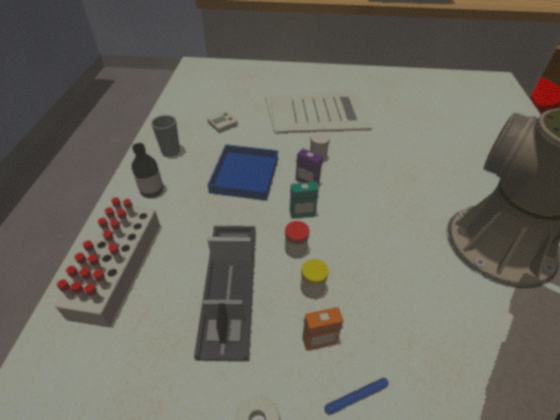

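The top view shows the carrier at about (212,180), with its wall at u≈235 and the stop at u≈172. The tray is at (350,167). The cases are orange (170,254), teal (304,231) and purple (352,233). The jar caps are yellow (217,246), red (257,229) and white (395,243). Next I'll zoom in for exact geometry.

```bash
cat > h.py <<'E'
import cv2,numpy as np
from workcell import *
def ray(n,u,v,z):
    c=calibration(n);E=np.array(c['extrinsics']);R,t=E[:3,:3],E[:3,3]
    o=-R.T@t;d=R.T@np.array([(u-c['cx'])/c['fx'],(v-c['cy'])/c['fy'],1.])
    return o+d*(z-o[2])/d[2]
def proj(n,p):
    c=calibration(n);E=np.array(c['extrinsics']);q=E[:3,:3]@np.array(p)+E[:3,3]
    return np.array([c['fx']*q[0]/q[2]+c['cx'],c['fy']*q[1]/q[2]+c['cy']])
def tri(u1,u2):
    A=[];b=[]
    for n,(u,v) in(("top",u1),("side",u2)):
        c=calibration(n);E=np.array(c['extrinsics']);R,t=E[:3,:3],E[:3,3]
        o=-R.T@t;d=R.T@np.array([(u-c['cx'])/c['fx'],(v-c['cy'])/c['fy'],1.]);d/=np.linalg.norm(d)
        P=np.eye(3)-np.outer(d,d);A.append(P);b.append(P@o)
    return np.linalg.lstsq(np.vstack(A),np.hstack(b),rcond=None)[0]
HUE={'purple':(135,160),'teal':(75,95),'orange':(5,18),'red':(173,4),'yellow':(22,33),'blue':(105,125)}
def mask(im,c,s=110,v=60):
    h=cv2.cvtColor(im,cv2.COLOR_BGR2HSV);lo,hi=HUE[c];H=h[...,0]
    m=((H>=lo)&(H<=hi)) if lo<hi else ((H>=lo)|(H<=hi))
    return (m&(h[...,1]>s)&(h[...,2]>v)).astype(np.uint8)*255
def crop(n,im,u0,v0,u1,v1,f,name):
    cv2.imwrite(f"pics/{name}.png",cv2.resize(im[v0:v1,u0:u1],None,fx=f,fy=f,interpolation=cv2.INTER_CUBIC))
E
python3 - <<'E'
from h import *
t=cv2.imread("pics/top0.png");s=cv2.imread("pics/side0.png")
crop('top',t,145,145,285,275,5,'topA'); crop('top',t,280,125,420,265,4,'topB')
for n,im in(('top',t),('side',s)):
  for c in('purple','teal','orange','red','yellow','blue'):
    m=mask(im,c);k,l,st,ce=cv2.connectedComponentsWithStats(m)
    for i in np.argsort(-st[1:,4])[:2]+1: print(n,c,st[i],np.round(ce[i],1))
E
```

```text
top teal [296 219  15  24 165] [303.3 230.3]
top teal [308 229   1   2   2] [308.  229.5]
top orange [159 241  19  27 264] [168.5 254.1]
top red [247 219  20  20 313] [256.7 228.4]
top red [180  78   7   7  37] [183.1  81.1]
top yellow [206 236  22  21 348] [216.6 246. ]
top blue [ 316  136   68   62 3649] [349.4 168.1]
top blue [126 260  24  41 179] [137.8 280.1]
side purple [301 153   1   1   1] [301. 153.]
side teal [292 182  26  11 158] [304.3 187.3]
side orange [ 234    0  326   21 3468] [431.1   7. ]
side orange [304 308  39  41 787] [322.1 323.9]
side red [530  77  30  35 721] [545.4  94.3]
side red [286 221  23  22 381] [296.8 230.8]
side yellow [302 259  26  26 533] [314.4 271.2]
side yellow [558 115   1   2   2] [558.  115.5]
side blue [ 214  153   62   39 1846] [245.6 172. ]
side blue [326 380  61  33 456] [355.5 395.7]
```

View pics/topA.png

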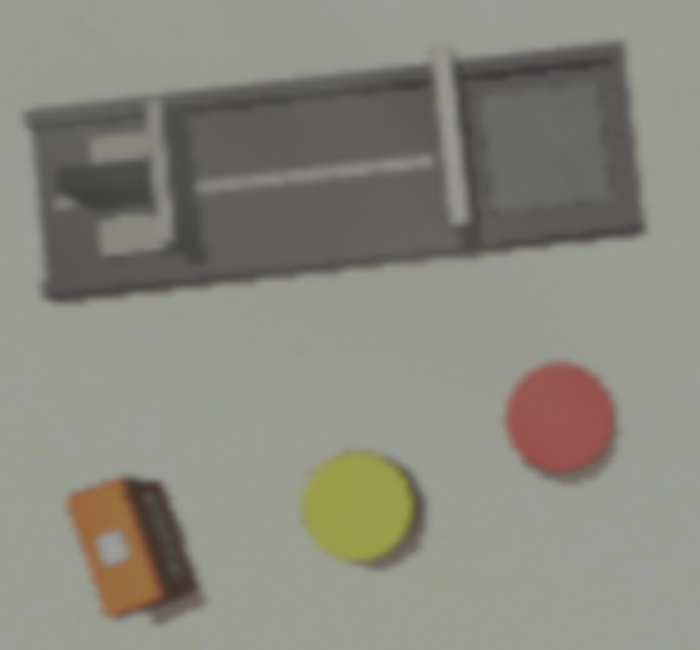

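View pics/topB.png

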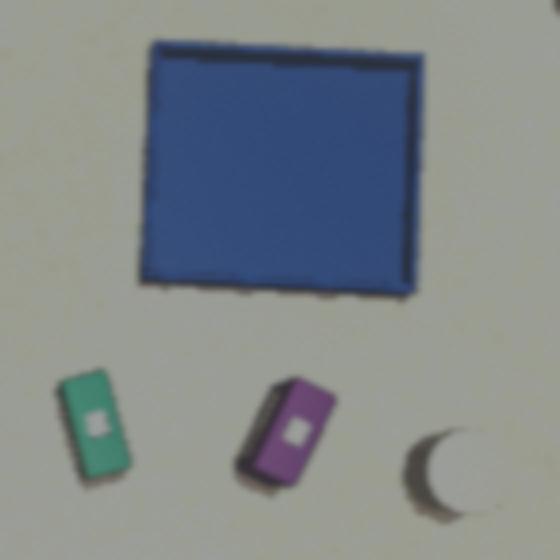

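```bash
python3 - <<'E'
from h import *
t=cv2.imread("pics/top0.png")
f=lambda p,u0,v0,k:((p[0]+.5)/k-.5+u0,(p[1]+.5)/k-.5+v0)
print('cam',ray('top',277,207,1.0))
for z in(.02,.028):
  Q=[ray('top',*f(p,145,145,5),z)[:2] for p in((25,110),(622,43),(645,230),(48,298))]
  Q=np.array(Q);print(z,np.round(Q,4).tolist(),'len',[np.round(np.linalg.norm(Q[i]-Q[(i+1)%4]),4) for i in range(4)],'c',Q.mean(0))
W=np.array([ray('top',*f(p,145,145,5),.08)[:2] for p in((432,50),(455,48),(468,224),(448,226))]);print('wall',np.round(W,4).tolist())
S=np.array([ray('top',*f(p,145,145,5),.075)[:2] for p in((146,102),(162,100),(174,248),(158,250))]);print('stop',np.round(S,4).tolist())
F=np.array([ray('top',*f(p,145,145,5),.078)[:2] for p in((58,165),(148,160),(150,205),(75,208))]);print('fin',np.round(F,4).tolist())
T=np.array([ray('top',*f(p,280,125,4),.03)[:2] for p in((152,42),(423,54),(413,295),(140,283))]);print('tray',np.round(T,4).tolist(),T.mean(0),[np.round(np.linalg.norm(T[i]-T[(i+1)%4]),4) for i in range(4)])
h=cv2.cvtColor(t,cv2.COLOR_BGR2HSV)
for c,(u,v) in dict(purple=(352,233),teal=(304,231),orange=(168,254)).items():
  big=cv2.resize(t[v-25:v+25,u-25:u+25],None,fx=6,fy=6,interpolation=cv2.INTER_CUBIC)
  hh=cv2.cvtColor(big,cv2.COLOR_BGR2HSV)
  thr={'purple':78,'teal':95,'orange':110}[c]
  lo,hi={'purple':(130,165),'teal':(70,95),'orange':(4,20)}[c]
  m=((hh[...,0]>=lo)&(hh[...,0]<=hi)&(hh[...,1]>60)&(hh[...,2]>thr)).astype(np.uint8)*255
  cs,_=cv2.findContours(m,cv2.RETR_EXTERNAL,2);k=max(cs,key=cv2.contourArea)
  k=cv2.convexHull(k)
  P=np.array([ray('top',(p[0]+.5)/6-.5+u-25,(p[1]+.5)/6-.5+v-25,.09)[:2] for p in k[:,0].astype(float)])
  r=cv2.minAreaRect((P*1000).astype(np.float32));b=cv2.boxPoints(r)
  e=b[1]-b[0];e2=b[2]-b[1];e=e if np.linalg.norm(e)>np.linalg.norm(e2) else e2
  print(c,np.round(r[0],1),np.round(r[1],1),'long axis deg',np.degrees(np.arctan2(e[1],e[0]))%180)
for c,lo in(('red',None),('yellow',None)):
  m=mask(t,c,90,60);k,l,st,ce=cv2.connectedComponentsWithStats(m);i=1+np.argmax(st[1:,4])
  p=ce[i];print(c,np.round(ray('top',*p,.068),4),'diam',np.sqrt(st[i,4]*4/np.pi)/456.6*1.0)
print('white',ray('top',*f((464,472),280,125,4),.068))
for c,a,b in(('yellow',None,None),):pass
E
```

```text
cam [0.42958759 0.02297061 1.        ]
0.02 [[0.6192, 0.3262], [0.6448, 0.0287], [0.5506, 0.0199], [0.525, 0.3154]] len [np.float64(0.2986), np.float64(0.0946), np.float64(0.2967), np.float64(0.0947)] c [0.58491973 0.1725541 ]
0.028 [[0.6177, 0.324], [0.6432, 0.0287], [0.5497, 0.0199], [0.5243, 0.3134]] len [np.float64(0.2965), np.float64(0.094), np.float64(0.2946), np.float64(0.0941)] c [0.58373105 0.17150148]
wall [[0.6318, 0.1182], [0.6325, 0.1074], [0.5487, 0.1031], [0.548, 0.1125]]
stop [[0.6116, 0.2543], [0.6123, 0.2468], [0.5418, 0.2419], [0.541, 0.2494]]
fin [[0.5822, 0.2953], [0.5834, 0.253], [0.5621, 0.2523], [0.5616, 0.2875]]
tray [[0.685, -0.0933], [0.6729, -0.2615], [0.5228, -0.2481], [0.5348, -0.0805]] [ 0.60389068 -0.17086157] [np.float64(0.1686), np.float64(0.1508), np.float64(0.168), np.float64(0.1507)]
purple [ 439.4 -160.6] [25.8 57.5] long axis deg 151.65025
teal [447.5 -46.4] [58.6 26.9] long axis deg 13.324318
orange [402.  267.8] [61.4 28.6] long axis deg 17.92426
red [0.4568 0.0626 0.068 ] diam 0.04570168422011858
yellow [0.4178 0.1577 0.068 ] diam 0.047407064212054394
white [ 0.41362718 -0.26397149  0.068     ]
```

The sizes check out: the carrier measures 298×95, the tray 168×151, and the wall sits where it should in the carrier frame (yaw about 5°). I'll cross-check these points against the side view.

```bash
cat >> h.py <<'E'
def go(x,y,z,psi):
    """delta in tool mm/deg from now: psi = world angle of tool y (deg, mod 180); z = grasp point height"""
    from scipy.spatial.transform import Rotation as Ro
    s=get_state();w,a,b,c=s['orientation'];R=Ro.from_quat([a,b,c,w]).as_matrix()
    p=np.array(s['tcp_pos']);ty=R[:,1];cur=np.degrees(np.arctan2(ty[1],ty[0]))
    d=(psi-cur+90)%180-90
    r=np.radians(cur+d);q=s['joint_pos'];q1=np.arctan2(y,x)
    T=np.array([[np.cos(r+np.pi/2),np.sin(r+np.pi/2)],[np.cos(r),np.sin(r)]])
    dw=np.array([x,y])-p[:2]
    print('turn about z: %.1f'%-d,'| shift after turn x,y: %.1f %.1f'%tuple(T@dw*1000),'| z %.1f'%((p[2]-.155-z)*1000))
    print(' shift before turn:',np.round((R.T@np.array([*dw,0]))*1000,1)[:2],' toolz',np.round(R[:,2],4),'psi %.1f grasp'%cur,np.round([p[0],p[1],p[2]-.155],4),'q6 %.2f'%q[5],'F',np.round(s['wrist_force'],1),'gap %.4f t %.1f'%(s['finger_gap'],s['clock']))
    d180=d-180 if d>0 else d+180
    print(' q6 after ~ %.2f'%(q1+np.pi/2-r))
CAR=(0.585,0.1725,5.0)
def car(x,y):
    t=np.radians(CAR[2]);return np.array([CAR[0]+x*np.cos(t)-y*np.sin(t),CAR[1]+x*np.sin(t)+y*np.cos(t)])
E
python3 - <<'E'
from h import *
s=cv2.imread("pics/side0.png");k=3
s=cv2.resize(s[130:370,180:360],None,fx=2.4,fy=2.4,interpolation=cv2.INTER_CUBIC)
P=dict(p=(.4394,-.1606,.09),t=(.4475,-.0464,.09),o=(.402,.2678,.09),r=(.4568,.0626,.068),y=(.4178,.1577,.068))
P.update({f'c{i}{j}':(*car(i*.047,j*.15),.02) for i in(-1,1) for j in(-1,1)})
P.update({f'w{i}':(*car(i*.04,-.058),.08) for i in(-1,1)})
for a,b in((-75,-85),(75,-85),(75,85),(-75,85)):
  t=np.radians(4.5);P[f'T{a}{b}']=(.6039+(a*np.cos(t)-b*np.sin(t))/1e3,-.1709+(a*np.sin(t)+b*np.cos(t))/1e3,.03)
for n,p in P.items():
  u=proj('side',p);c=tuple(int(round(v)) for v in ((u[0]-180+.5)*2.4,(u[1]-130+.5)*2.4));cv2.drawMarker(s,c,(0,255,255),1,9)
cv2.imwrite("pics/sidechk.png",s)
go(.4394,-.1606,.06,151.6)
E
```

```text
turn about z: -85.3 | shift after turn x,y: 505.1 -510.5 | z 188.9
 shift before turn: [-466.9 -545.7]  toolz [-9.0e-04 -1.4e-03 -1.0e+00] psi 66.3 grasp [0.2306 0.5265 0.2489] q6 1.43 F [-0.8 -0.  -0.7] gap 0.0857 t 0.1
 q6 after ~ -1.43
```

View pics/sidechk.png

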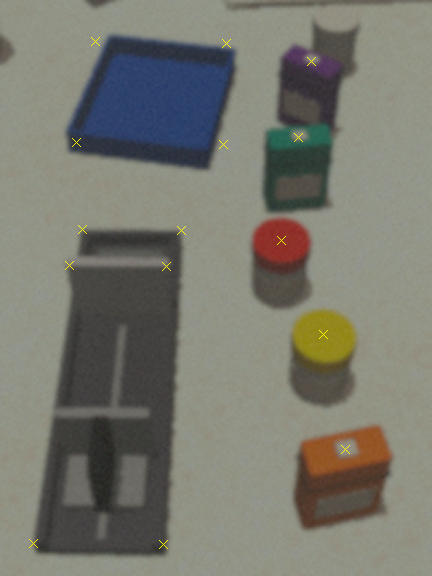

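The side view agrees: the markers land on the case tops, caps, wall and carrier corners. Only the tray yaw sign was wrong, and it should be about -4°. I'll start with purple.

```bash
python3 -m crank '[[0,0,0,0,0,-10.6,1],[0,0,0,0,0,-10.6,1],[0,0,0,0,0,-10.6,1],[0,0,0,0,0,-10.6,1],[0,0,0,0,0,-10.6,1],[0,0,0,0,0,-10.6,1],[0,0,0,0,0,-10.6,1],[0,0,0,0,0,-10.6,1]]' 40
python3 -m crank '[[40,-40,0,0,0,0,1],[40,-40,0,0,0,0,1],[40,-40,0,0,0,0,1],[40,-40,0,0,0,0,1],[40,-40,0,0,0,0,1],[40,-40,0,0,0,0,1],[40,-40,0,0,0,0,1],[40,-40,0,0,0,0,1]]'
python3 -m crank '[[40,-40,0,0,0,0,1],[40,-40,0,0,0,0,1],[40,-40,0,0,0,0,1],[40,-40,0,0,0,0,1],[20,-24,0,0,0,0,1],[0,0,0,0,0,0,1],[0,0,0,0,0,0,1],[0,0,0,0,0,0,1]]'
python3 -c "
from h import *
go(.4394,-.1606,.06,151.6)"
```

```text
clock: 1.1
tcp_pos: [0.2306, 0.5266, 0.4042]
orientation: [-0.0, -0.511, 0.859, -0.0]
wrist_force: [-0.1, -0.0, -0.2]
finger_gap: 0.0853
clock: 2.1
tcp_pos: [0.3565, 0.0903, 0.4046]
orientation: [0.0, -0.509, 0.861, -0.0]
wrist_force: [1.6, 0.1, 0.1]
finger_gap: 0.0856
clock: 3.1
tcp_pos: [0.4305, -0.1534, 0.4047]
orientation: [-0.0, -0.509, 0.861, 0.0]
wrist_force: [-0.0, 0.3, -0.1]
finger_gap: 0.0853
turn about z: -0.4 | shift after turn x,y: 2.1 -11.3 | z 189.7
 shift before turn: [  2.  -11.3]  toolz [-3.e-04  4.e-04 -1.e+00] psi 151.2 grasp [ 0.4305 -0.1534  0.2497] q6 -1.59 F [-0.   0.3 -0.1] gap 0.0853 t 3.1
 q6 after ~ -1.43
```

```bash

python3 -m crank '[[2,-11.3,0,0,0,-0.4,1],[0,0,30,0,0,0,1],[0,0,40,0,0,0,1],[0,0,40,0,0,0,1],[0,0,40,0,0,0,1],[0,0,30,0,0,0,1],[0,0,10,0,0,0,1],[0,0,0,0,0,0,1]]'
python3 -c "
from h import *
go(.4394,-.1606,.06,151.6)
t=read_camera('top');cv2.imwrite('pics/p1.png',cv2.resize(t[150:330,260:440],None,fx=3,fy=3))"
```

```text
clock: 4.1
tcp_pos: [0.4401, -0.1615, 0.2147]
orientation: [-0.0, -0.512, 0.859, 0.0]
wrist_force: [0.0, -0.8, 0.3]
finger_gap: 0.0855
turn about z: -0.0 | shift after turn x,y: -0.5 1.0 | z -0.3
 shift before turn: [-0.5  1. ]  toolz [-4.e-04  3.e-04 -1.e+00] psi 151.6 grasp [ 0.4401 -0.1615  0.0597] q6 -1.60 F [ 0.  -0.8  0.3] gap 0.0855 t 4.1
 q6 after ~ -1.43
```

View pics/p1.png

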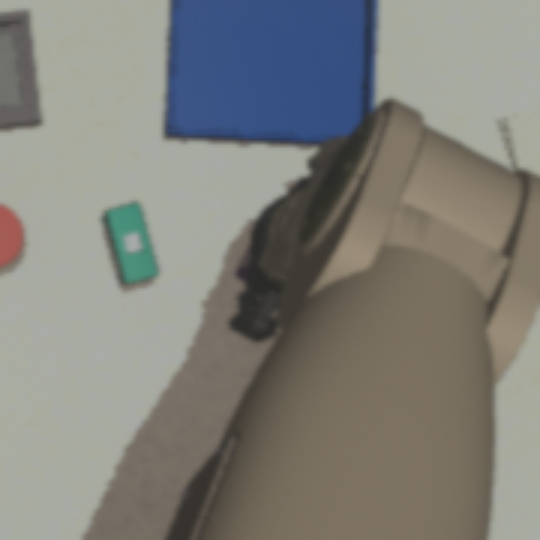

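The arm hides the case in the top view, with the gripper at about (270,290) in the crop. The pose numbers match the target, so I'll close on the case.

```bash

python3 -m crank '[[0,0,0,0,0,0,0.5],[0,0,0,0,0,0,0.5],[0,0,0,0,0,0,0.5],[0,0,0,0,0,0,0.5],[0,0,0,0,0,0,0.5],[0,0,0,0,0,0,0.5],[0,0,0,0,0,0,0.5],[0,0,0,0,0,0,0.5]]' 40
python3 -m crank '[[0,0,-20,0,0,0,0.5],[0,0,-40,0,0,0,0.5],[0,0,-40,0,0,0,0.5],[0,0,-40,0,0,0,0.5],[0,0,-20,0,0,0,0.5],[0,0,0,0,0,0,0.5],[0,0,0,0,0,0,0.5],[0,0,0,0,0,0,0.5]]' 40
python3 -c "
from h import *
c=car(0,-.058+.014+.004);print(c)
go(c[0],c[1],.16,5.0)
t=read_camera('side');cv2.imwrite('pics/p2.png',t)"
```

```text
clock: 5.15
tcp_pos: [0.4404, -0.162, 0.216]
orientation: [0.001, -0.512, 0.859, -0.001]
wrist_force: [-0.5, 0.4, 6.8]
finger_gap: 0.0596
clock: 6.15
tcp_pos: [0.4394, -0.1614, 0.3733]
orientation: [-0.001, -0.512, 0.859, 0.001]
wrist_force: [0.5, 0.1, -1.3]
finger_gap: 0.0596
[0.58848623 0.13265221]
turn about z: -33.5 | shift after turn x,y: -279.9 -174.2 | z 58.3
 shift before turn: [-329.6    9. ]  toolz [-0.0022  0.0014 -1.    ] psi 151.5 grasp [ 0.4394 -0.1614  0.2183] q6 -1.60 F [ 0.5  0.1 -1.3] gap 0.0596 t 6.2
 q6 after ~ -1.44
```

View pics/p2.png

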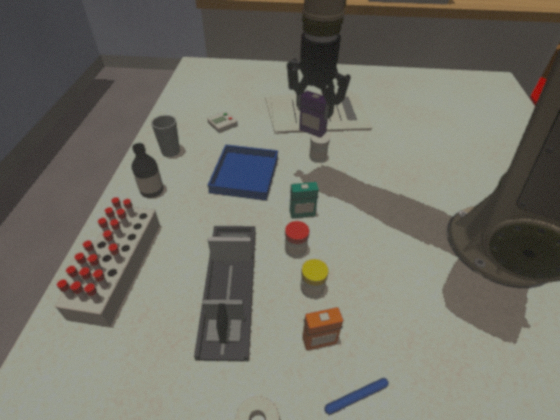

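Purple is held at (315,112), with a 59.6 mm gap. Next I carry it over the channel.

```bash

python3 -m crank '[[0,0,0,0,0,-8.4,0.5],[0,0,0,0,0,-8.4,0.5],[0,0,0,0,0,-8.4,0.5],[0,0,0,0,0,-8.3,0.5],[-20,-12,0,0,0,0,0.5],[-35,-22,0,0,0,0,0.5],[-40,-25,0,0,0,0,0.5],[-40,-25,0,0,0,0,0.5]]' 40
python3 -m crank '[[-40,-25,0,0,0,0,0.5],[-40,-25,0,0,0,0,0.5],[-35,-22,0,0,0,0,0.5],[-20,-12,0,0,0,0,0.5],[-10,-6,0,0,0,0,0.5],[0,0,0,0,0,0,0.5],[0,0,0,0,0,0,0.5],[0,0,0,0,0,0,0.5]]' 40
python3 -c "
from h import *
c=car(0,-.058+.014+.004);print(c)
go(c[0],c[1],.16,5.0)"
```

```text
clock: 7.2
tcp_pos: [0.512, -0.0186, 0.3739]
orientation: [0.0, 0.737, -0.676, -0.0]
wrist_force: [0.9, -0.1, -1.2]
finger_gap: 0.0591
clock: 8.2
tcp_pos: [0.5882, 0.1317, 0.3749]
orientation: [0.0, 0.737, -0.676, 0.0]
wrist_force: [-0.1, -0.0, -1.3]
finger_gap: 0.0596
[0.58848623 0.13265221]
turn about z: -0.0 | shift after turn x,y: -0.9 -0.3 | z 59.9
 shift before turn: [-0.9 -0.3]  toolz [ 0.e+00 -1.e-04 -1.e+00] psi -175.0 grasp [0.5882 0.1317 0.2199] q6 -1.57 F [-0.1 -0.  -1.3] gap 0.0596 t 8.2
 q6 after ~ 4.85
```

```bash

python3 -m crank '[[-2,0,20,0,0,0,0.5],[0,0,35,0,0,0,0.5],[0,0,35,0,0,0,0.5],[0,0,25,0,0,0,0.5],[0,0,15,0,0,0,0.5],[0,0,10,0,0,0,0.5],[0,0,8,0,0,0,0.5],[0,0,0,0,0,0,0.5]]' 40
python3 -c "
from h import *
c=car(0,-.058+.014+.004);print(c)
go(c[0],c[1],.067,5.0)
t=read_camera('side');cv2.imwrite('pics/p3.png',cv2.resize(t[180:380,160:360],None,fx=3,fy=3,interpolation=2))
t=read_camera('top');cv2.imwrite('pics/p3t.png',cv2.resize(t[130:280,140:340],None,fx=3,fy=3,interpolation=2))"
```

```text
clock: 9.2
tcp_pos: [0.5883, 0.1346, 0.2267]
orientation: [-0.0, 0.738, -0.675, -0.0]
wrist_force: [0.2, -1.0, -1.1]
finger_gap: 0.0602
[0.58848623 0.13265221]
turn about z: 0.0 | shift after turn x,y: 1.9 0.0 | z 4.7
 shift before turn: [1.9 0. ]  toolz [-0.e+00  1.e-04 -1.e+00] psi -175.0 grasp [0.5883 0.1346 0.0717] q6 -1.57 F [ 0.2 -1.  -1.1] gap 0.0602 t 9.2
 q6 after ~ 4.85
```

View pics/p3.png

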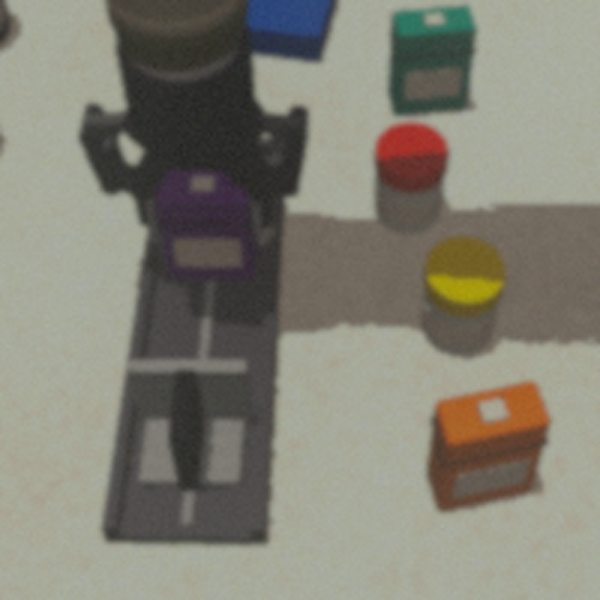

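View pics/p3t.png

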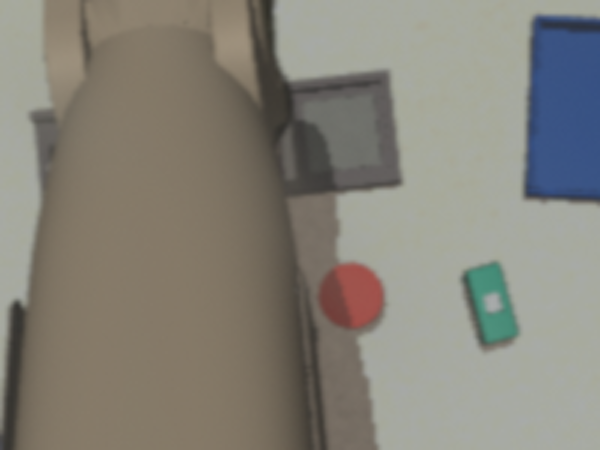

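Side view: purple is at crop (205,225), squared up inside the channel and just above the floor. I'll edge it towards the wall while watching the force.

```bash

python3 -m crank '[[1,0,0,0,0,0,0.5],[1,0,0,0,0,0,0.5],[1,0,0,0,0,0,0.5],[1,0,0,0,0,0,0.5],[0.5,0,0,0,0,0,0.5],[0.5,0,0,0,0,0,0.5],[0,0,0,0,0,0,0.5],[0,0,0,0,0,0,0.5]]' 40
python3 -c "
from h import *
c=car(0,-.044)
go(c[0],c[1],.067,5.0)"
```

```text
clock: 10.3
tcp_pos: [0.5887, 0.13, 0.2267]
orientation: [-0.0, 0.738, -0.675, -0.0]
wrist_force: [-0.2, 3.8, 0.5]
finger_gap: 0.0595
turn about z: 0.1 | shift after turn x,y: 1.3 -0.0 | z 4.7
 shift before turn: [ 1.3 -0. ]  toolz [ 0.e+00  9.e-04 -1.e+00] psi -174.9 grasp [0.5887 0.13   0.0717] q6 -1.58 F [-0.2  3.8  0.5] gap 0.0595 t 10.3
 q6 after ~ 4.84
```

```bash

python3 -m crank '[[-0.5,0,1,0,0,0,0.5],[0,0,1,0,0,0,0.5],[0,0,0.5,0,0,0,0.5],[0,0,0.5,0,0,0,0.5],[0,0,0.5,0,0,0,0.5],[0,0,0,0,0,0,0.5],[0,0,0,0,0,0,0.5],[0,0,0,0,0,0,0.5]]' 40
python3 -c "
from h import *
c=car(0,-.044)
go(c[0],c[1],.067,5.0)"
```

```text
clock: 11.3
tcp_pos: [0.5887, 0.1302, 0.2241]
orientation: [-0.0, 0.738, -0.675, 0.0]
wrist_force: [-1.7, 2.9, 5.8]
finger_gap: 0.0592
turn about z: 0.1 | shift after turn x,y: 1.5 -0.0 | z 2.1
 shift before turn: [ 1.5 -0. ]  toolz [ 7.e-04  1.e-04 -1.e+00] psi -174.9 grasp [0.5887 0.1302 0.0691] q6 -1.57 F [-1.7  2.9  5.8] gap 0.0592 t 11.3
 q6 after ~ 4.84
```

```bash

python3 -m crank '[[0,0,0,0,0,0,1],[0,0,0,0,0,0,1],[0,0,0,0,0,0,1],[0,0,0,0,0,0,1],[0,0,0,0,0,0,1],[0,0,-20,0,0,0,1],[0,0,-40,0,0,0,1],[0,0,-40,0,0,0,1]]' 40
python3 -m crank '[[0,0,-40,0,0,0,1],[0,0,-40,0,0,0,1],[50,0,0,0,0,0,1],[55,0,0,0,0,0,1],[40,0,0,0,0,0,1],[0,0,0,0,0,0,1],[0,0,0,0,0,0,1],[0,0,0,0,0,0,1]]'
python3 -c "
from h import *
go(.4475,-.0464,.06,13.3)
t=read_camera('side');cv2.imwrite('pics/p4.png',cv2.resize(t[180:380,160:360],None,fx=3,fy=3,interpolation=2))"
```

```text
clock: 12.3
tcp_pos: [0.5885, 0.1301, 0.3239]
orientation: [0.0, 0.738, -0.675, -0.0]
wrist_force: [0.6, -0.4, 0.8]
finger_gap: 0.0855
clock: 13.3
tcp_pos: [0.6014, -0.0132, 0.4032]
orientation: [-0.0, 0.738, -0.675, -0.0]
wrist_force: [0.5, 0.2, -0.5]
finger_gap: 0.0856
turn about z: -8.2 | shift after turn x,y: -3.1 157.4 | z 188.2
 shift before turn: [ 19.3 156.2]  toolz [-0.e+00  3.e-04 -1.e+00] psi -174.9 grasp [ 0.6014 -0.0132  0.2482] q6 -1.82 F [ 0.5  0.2 -0.5] gap 0.0856 t 13.3
 q6 after ~ 4.38
```

View pics/p4.png

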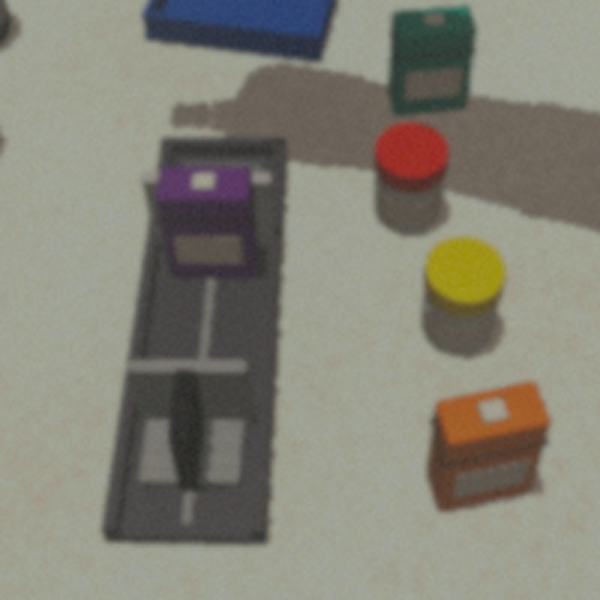

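Purple stands upright against the wall at crop (205,215). Teal is next.

```bash

python3 -m crank '[[0,0,0,0,0,-8.2,1],[0,40,0,0,0,0,1],[-3,50,0,0,0,0,1],[0,45,0,0,0,0,1],[0,22,0,0,0,0,1],[0,0,0,0,0,0,1],[0,0,30,0,0,0,1],[0,0,30,0,0,0,1]]' 40
python3 -c "
from h import *
go(.4475,-.0464,.06,13.3)
t=read_camera('side');cv2.imwrite('pics/p5.png',t)"
```

```text
clock: 14.35
tcp_pos: [0.4492, -0.0469, 0.343]
orientation: [-0.001, 0.784, -0.62, 0.001]
wrist_force: [-0.0, -0.1, 1.4]
finger_gap: 0.0851
turn about z: 0.0 | shift after turn x,y: -0.9 1.5 | z 128.0
 shift before turn: [-0.9  1.5]  toolz [ 2.7e-03 -5.0e-04 -1.0e+00] psi -166.7 grasp [ 0.4492 -0.0469  0.188 ] q6 -2.09 F [-0.  -0.1  1.4] gap 0.0851 t 14.3
 q6 after ~ 4.38
```

View pics/p5.png

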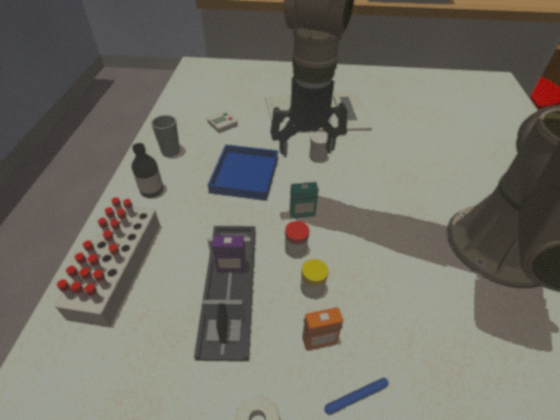

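The gripper at (312,140) is above teal (304,198) and lined up. I'll descend and grip.

```bash

python3 -m crank '[[-0.9,1.5,20,0,0,0,1],[0,0,40,0,0,0,1],[0,0,40,0,0,0,1],[0,0,20,0,0,0,1],[0,0,7,0,0,0,1],[0,0,0,0,0,0,1],[0,0,0,0,0,0,0.5],[0,0,0,0,0,0,0.5]]' 40
python3 -m crank '[[0,0,0,0,0,0,0.5],[0,0,0,0,0,0,0.5],[0,0,0,0,0,0,0.5],[0,0,0,0,0,0,0.5],[0,0,0,0,0,0,0.5],[0,0,-20,0,0,0,0.5],[0,0,-40,0,0,0,0.5],[0,0,-40,0,0,0,0.5]]' 40
python3 -m crank '[[0,0,-40,0,0,0,0.5],[0,0,-20,0,0,0,0.5],[0,0,0,0,0,8.2,0.5],[0,0,0,0,0,0,0.5],[0,0,0,0,0,0,0.5],[0,0,0,0,0,0,0.5],[0,0,0,0,0,0,0.5],[0,0,0,0,0,0,0.5]]' 40
python3 -c "
from h import *
c=car(0,-.030+.014+.012);print(c)
go(c[0],c[1],.16,5.0)
t=read_camera('side');cv2.imwrite('pics/p6.png',t)"
```

```text
clock: 15.4
tcp_pos: [0.447, -0.047, 0.2174]
orientation: [-0.001, 0.784, -0.621, 0.001]
wrist_force: [0.9, 0.9, 3.6]
finger_gap: 0.0596
clock: 16.4
tcp_pos: [0.4458, -0.0468, 0.317]
orientation: [0.0, 0.784, -0.621, -0.0]
wrist_force: [-0.3, -0.1, -0.8]
finger_gap: 0.0596
clock: 17.4
tcp_pos: [0.4463, -0.0468, 0.3761]
orientation: [-0.0, 0.738, -0.675, -0.0]
wrist_force: [0.2, 0.7, -2.5]
finger_gap: 0.0598
[0.58534862 0.16851522]
turn about z: 0.1 | shift after turn x,y: -202.4 -157.3 | z 61.1
 shift before turn: [-202.2 -157.5]  toolz [-2.e-04  2.e-04 -1.e+00] psi -174.9 grasp [ 0.4463 -0.0468  0.2211] q6 -1.94 F [ 0.2  0.7 -2.5] gap 0.0598 t 17.4
 q6 after ~ 4.91
```

View pics/p6.png

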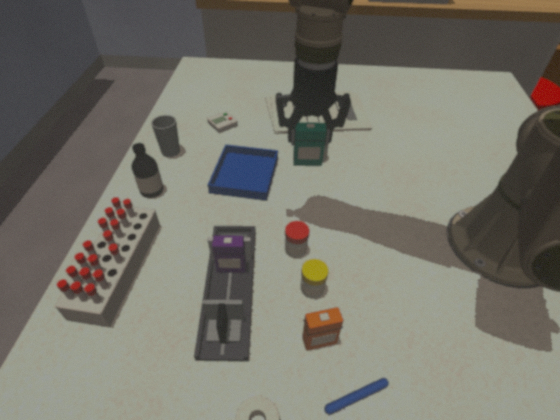

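Teal is held at (310,143). I'll carry it over to about 12 mm short of purple.

```bash

python3 -m crank '[[-15,-12,0,0,0,0,0.5],[-35,-27,0,0,0,0,0.5],[-45,-35,0,0,0,0,0.5],[-45,-35,0,0,0,0,0.5],[-40,-31,0,0,0,0,0.5],[-17,-13,0,0,0,0,0.5],[-5,-4,0,0,0,0,0.5],[0,0,0,0,0,0,0.5]]' 40
python3 -c "
from h import *
c=car(0,-.030+.014+.012);print(c)
go(c[0],c[1],.072,5.0)"
```

```text
clock: 18.45
tcp_pos: [0.5847, 0.168, 0.3759]
orientation: [0.0, 0.738, -0.675, -0.0]
wrist_force: [-0.1, 0.4, -1.9]
finger_gap: 0.0594
[0.58534862 0.16851522]
turn about z: 0.1 | shift after turn x,y: -0.5 -0.7 | z 148.9
 shift before turn: [-0.5 -0.7]  toolz [-8.e-04 -3.e-04 -1.e+00] psi -174.9 grasp [0.5847 0.168  0.2209] q6 -1.51 F [-0.1  0.4 -1.9] gap 0.0594 t 18.4
 q6 after ~ 4.91
```

```bash

python3 -m crank '[[-0.5,-0.7,20,0,0,0,0.5],[0,0,35,0,0,0,0.5],[0,0,35,0,0,0,0.5],[0,0,25,0,0,0,0.5],[0,0,20,0,0,0,0.5],[0,0,10,0,0,0,0.5],[0,0,4,0,0,0,0.5],[0,0,0,0,0,0,0.5]]' 40
python3 -m crank '[[2,0,0,0,0,0,0.5],[2,0,0,0,0,0,0.5],[2,0,0,0,0,0,0.5],[1,0,0,0,0,0,0.5],[1,0,0,0,0,0,0.5],[1,0,0,0,0,0,0.5],[1,0,0,0,0,0,0.5],[0,0,0,0,0,0,0.5]]' 40
python3 -c "
from h import *
c=car(0,-.030+.014);print(c)
go(c[0],c[1],.069,5.0)"
```

```text
clock: 19.45
tcp_pos: [0.5857, 0.1684, 0.2278]
orientation: [-0.0, 0.737, -0.675, 0.0]
wrist_force: [0.8, 0.1, -1.6]
finger_gap: 0.0597
clock: 20.45
tcp_pos: [0.5865, 0.1587, 0.2272]
orientation: [-0.0, 0.738, -0.675, -0.0]
wrist_force: [-0.9, -0.7, -0.7]
finger_gap: 0.0597
[0.58639449 0.15656088]
turn about z: 0.0 | shift after turn x,y: 2.2 0.3 | z 3.2
 shift before turn: [2.2 0.3]  toolz [ 0.e+00  1.e-04 -1.e+00] psi -175.0 grasp [0.5865 0.1587 0.0722] q6 -1.53 F [-0.9 -0.7 -0.7] gap 0.0597 t 20.4
 q6 after ~ 4.89
```

```bash

python3 -m crank '[[0,0,1,0,0,0,0.5],[0,0,1,0,0,0,0.5],[0,0,0.5,0,0,0,0.5],[0,0,0.5,0,0,0,0.5],[0,0,0.5,0,0,0,0.5],[0,0,0,0,0,0,0.5],[0,0,0,0,0,0,0.5],[0,0,0,0,0,0,0.5]]' 40
```

```text
clock: 21.45
tcp_pos: [0.5863, 0.1588, 0.2253]
orientation: [-0.0, 0.738, -0.675, 0.0]
wrist_force: [-3.4, -1.0, 10.5]
finger_gap: 0.0597
```

```bash

python3 -m crank '[[0,0,-0.5,0,0,0,1],[0,0,0,0,0,0,1],[0,0,0,0,0,0,1],[0,0,0,0,0,0,1],[0,0,0,0,0,0,1],[0,0,-20,0,0,0,1],[0,0,-40,0,0,0,1],[0,0,-40,0,0,0,1]]' 40
python3 -m crank '[[0,0,-40,0,0,0,1],[0,0,-20,0,0,0,1],[50,0,0,0,0,0,1],[55,0,0,0,0,0,1],[55,0,0,0,0,0,1],[30,0,0,0,0,0,1],[0,0,0,0,0,0,1],[0,0,0,0,0,0,1]]'
python3 -c "
from h import *
c=car(0,.1023);print(c)
go(c[0],c[1],.2,5)
t=read_camera('side');cv2.imwrite('pics/p7.png',cv2.resize(t[180:380,160:360],None,fx=3,fy=3,interpolation=2))
t=read_camera('top');cv2.imwrite('pics/p7t.png',t);crop('top',t,145,145,285,275,5,'p7t')"
```

```text
clock: 22.45
tcp_pos: [0.5863, 0.1587, 0.3249]
orientation: [0.0, 0.738, -0.675, -0.0]
wrist_force: [0.8, -0.5, 0.4]
finger_gap: 0.0854
clock: 23.45
tcp_pos: [0.603, -0.0301, 0.3841]
orientation: [-0.0, 0.738, -0.675, -0.0]
wrist_force: [-0.6, 0.6, -0.0]
finger_gap: 0.0858
[0.57608397 0.27441072]
turn about z: 0.0 | shift after turn x,y: -305.7 0.3 | z 29.1
 shift before turn: [-3.057e+02  1.000e-01]  toolz [-3.e-04  6.e-04 -1.e+00] psi -175.0 grasp [ 0.603  -0.0301  0.2291] q6 -1.84 F [-0.6  0.6 -0. ] gap 0.0858 t 23.4
 q6 after ~ 5.07
```

View pics/p7.png

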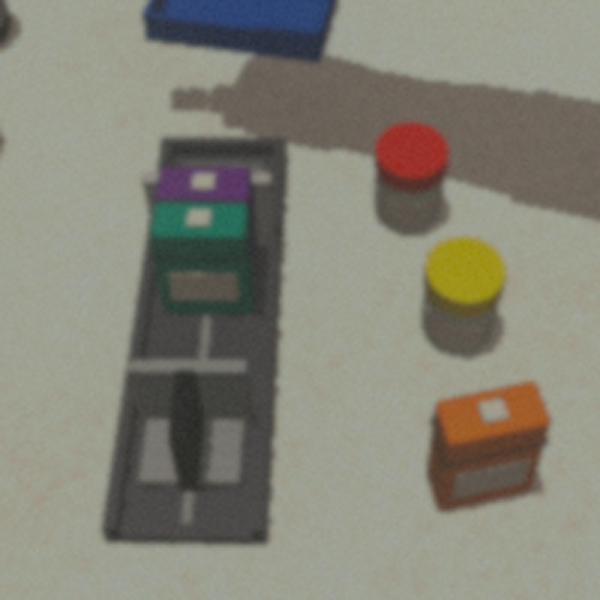

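View pics/p7t.png

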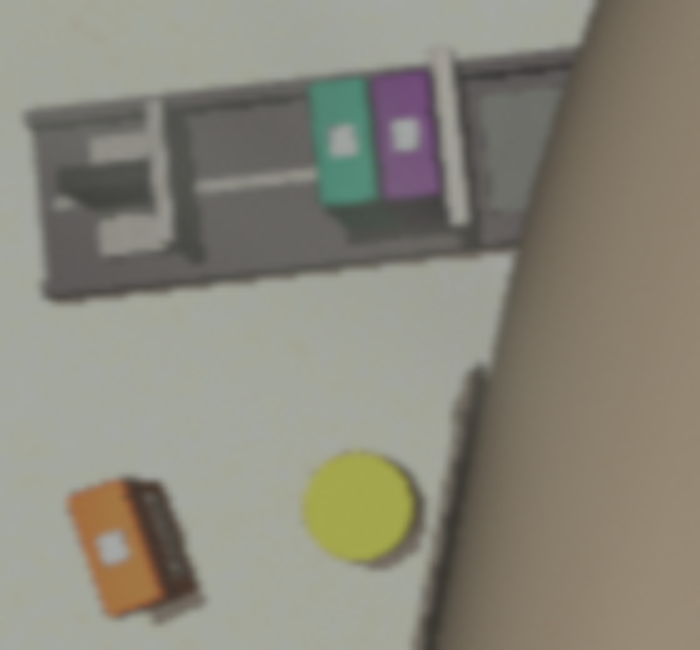

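Both cases stand square and side by side: teal at crop (343,140), purple at (405,135). Next I pinch the fin.

```bash

python3 -m crank '[[-30,0,0,0,0,0,1],[-50,0,0,0,0,0,1],[-60,0,0,0,0,0,1],[-60,0,0,0,0,0,1],[-60,0,0,0,0,0,1],[-35,0,0,0,0,0,1],[-10,0,0,0,0,0,1],[0,0,0,0,0,0,1]]'
python3 -c "
from h import *
c=car(0,.1023);print(c)
go(c[0],c[1],.063,5)"
```

```text
clock: 24.55
tcp_pos: [0.5758, 0.2744, 0.3841]
orientation: [0.0, 0.738, -0.674, 0.0]
wrist_force: [0.3, 0.1, 0.7]
finger_gap: 0.0856
[0.57608397 0.27441072]
turn about z: 0.2 | shift after turn x,y: -0.0 -0.3 | z 166.1
 shift before turn: [-0.  -0.3]  toolz [-1.e-04 -3.e-04 -1.e+00] psi -174.8 grasp [0.5758 0.2744 0.2291] q6 -1.34 F [0.3 0.1 0.7] gap 0.0856 t 24.6
 q6 after ~ 5.07
```

```bash

python3 -m crank '[[0,0,30,0,0,0,1],[0,0,40,0,0,0,1],[0,0,40,0,0,0,1],[0,0,30,0,0,0,1],[0,0,20,0,0,0,1],[0,0,6,0,0,0,1],[0,0,0,0,0,0,1],[0,0,0,0,0,0,1]]'
python3 -m crank '[[0,0,0,0,0,0,0.3],[0,0,0,0,0,0,0.2],[0,0,0,0,0,0,0.1],[0,0,0,0,0,0,0.05],[0,0,0,0,0,0,0],[0,0,0,0,0,0,0],[0,0,0,0,0,0,0],[0,0,0,0,0,0,0]]' 20
python3 -c "
from h import *
c=car(0,.028);print(c)
go(c[0],c[1],.063,5)
t=read_camera('side');cv2.imwrite('pics/p8.png',cv2.resize(t[180:380,160:360],None,fx=3,fy=3,interpolation=2))"
```

```text
clock: 25.55
tcp_pos: [0.577, 0.2731, 0.2195]
orientation: [-0.001, 0.737, -0.675, 0.001]
wrist_force: [0.4, 0.3, 0.0]
finger_gap: 0.0856
clock: 26.55
tcp_pos: [0.5766, 0.2734, 0.2184]
orientation: [-0.0, 0.738, -0.675, 0.0]
wrist_force: [2.2, 0.6, -0.3]
finger_gap: 0.0117
[0.58255964 0.20039345]
turn about z: 0.1 | shift after turn x,y: 73.3 0.4 | z 0.4
 shift before turn: [73.3  0.5]  toolz [ 8.e-04  4.e-04 -1.e+00] psi -174.9 grasp [0.5766 0.2734 0.0634] q6 -1.34 F [ 2.2  0.6 -0.3] gap 0.0117 t 26.6
 q6 after ~ 4.96
```

View pics/p8.png

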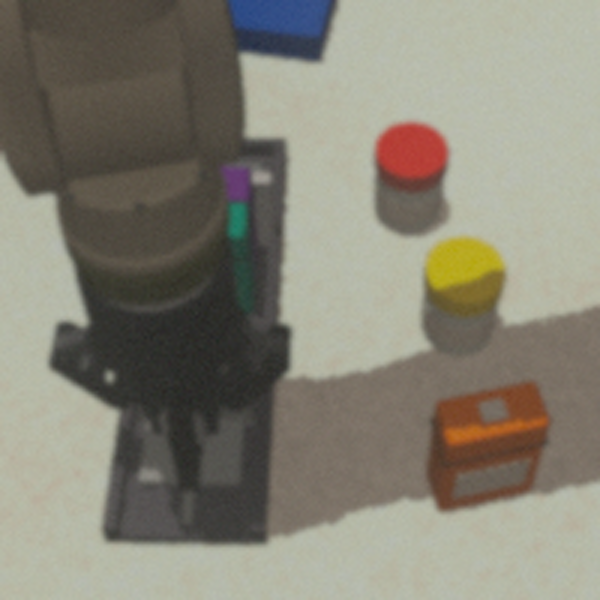

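Fin pinched, with an 11.7 mm gap. I'll slide 66 mm at moderate speed, then creep until contact.

```bash

python3 -m crank '[[6,0,0,0,0,0,0],[12,0,0,0,0,0,0],[14,0,0,0,0,0,0],[14,0,0,0,0,0,0],[12,0,0,0,0,0,0],[8,0,0,0,0,0,0],[0,0,0,0,0,0,0],[0,0,0,0,0,0,0]]' 20
python3 -m crank '[[1,0,0,0,0,0,0],[1,0,0,0,0,0,0],[1,0,0,0,0,0,0],[1,0,0,0,0,0,0],[1,0,0,0,0,0,0],[0,0,0,0,0,0,0],[0,0,0,0,0,0,0],[0,0,0,0,0,0,0]]' 20
python3 -c "
from h import *
c=car(0,.028)
go(c[0],c[1],.063,5)"
```

```text
clock: 27.6
tcp_pos: [0.5826, 0.2063, 0.2183]
orientation: [0.0, 0.737, -0.676, 0.001]
wrist_force: [4.8, -0.9, -0.5]
finger_gap: 0.0118
clock: 28.6
tcp_pos: [0.583, 0.202, 0.2184]
orientation: [-0.0, 0.737, -0.675, 0.0]
wrist_force: [4.5, 1.3, -0.6]
finger_gap: 0.0118
turn about z: 0.0 | shift after turn x,y: 1.6 0.5 | z 0.4
 shift before turn: [1.6 0.5]  toolz [ 9.e-04 -0.e+00 -1.e+00] psi -175.0 grasp [0.583  0.202  0.0634] q6 -1.45 F [ 4.5  1.3 -0.6] gap 0.0118 t 28.6
 q6 after ~ 4.96
```

```bash

python3 -m crank '[[0.5,0.3,0,0,0,0,0],[0.5,0.2,0,0,0,0,0],[0.5,0,0,0,0,0,0],[0.5,0,0,0,0,0,0],[0,0,0,0,0,0,0],[0,0,0,0,0,0,0],[0,0,0,0,0,0,0],[0,0,0,0,0,0,0]]' 20
python3 -c "
from h import *
for i in range(5):
  s=get_state();print(s['tcp_pos'],s['wrist_force']);read_camera('side')"
```

```text
clock: 29.6
tcp_pos: [0.583, 0.2002, 0.2184]
orientation: [-0.001, 0.737, -0.675, 0.0]
wrist_force: [6.2, 1.8, -2.5]
finger_gap: 0.0117
[0.58295647 0.20023795 0.21835819] [ 6.20016417  1.82204657 -2.53647275]
[0.58294735 0.20023958 0.21836312] [ 7.13864331  2.4453778  -1.39163731]
[0.58296951 0.20026464 0.21835988] [ 6.90955359  2.50796311 -2.66994963]
[0.58295535 0.2002644  0.21836496] [ 6.27707232  3.00441504 -3.02989804]
[0.58296194 0.20023105 0.21837978] [ 5.90913925  3.71394353 -2.40730012]
```

```bash

python3 -m crank '[[0.5,-0.5,0,0,0,0,0],[0.5,-0.5,0,0,0,0,0],[0.5,-0.2,0,0,0,0,0],[0.5,0,0,0,0,0,0],[0,0,0,0,0,0,0],[0,0,0,0,0,0,0],[0,0,0,0,0,0,0],[0,0,0,0,0,0,0]]' 20
python3 -c "
from h import *
for i in range(3):
  s=get_state();print(s['tcp_pos'],s['wrist_force']);t=read_camera('top')
cv2.imwrite('pics/p9.png',t)
c=car(0,.028)
go(c[0],c[1],.063,5)"
```

```text
clock: 30.85
tcp_pos: [0.5833, 0.1997, 0.2183]
orientation: [-0.001, 0.738, -0.675, -0.001]
wrist_force: [3.9, 9.0, -0.2]
finger_gap: 0.0116
[0.58332307 0.19967644 0.21834913] [ 3.88258559  8.99049099 -0.16773718]
[0.58333586 0.1996727  0.21837165] [ 3.0252258   9.31174116 -0.67279843]
[0.58331379 0.19966489 0.218363  ] [ 2.22097188  9.25631037 -0.77337508]
turn about z: 0.1 | shift after turn x,y: -0.8 0.7 | z 0.4
 shift before turn: [-0.8  0.7]  toolz [-4.0e-04  3.7e-03 -1.0e+00] psi -174.9 grasp [0.5833 0.1997 0.0634] q6 -1.46 F [ 2.5  9.2 -1.1] gap 0.0114 t 31.0
 q6 after ~ 4.96
```

Firm contact at 9 N and the stop has quit moving, so the stack is snug. I'll ease off the load without pulling back, open, and leave.

```bash

python3 -m crank '[[-0.5,0,0,0,0,0,0],[-0.5,0,0,0,0,0,0],[0,0,0,0,0,0,0.1],[0,0,0,0,0,0,0.3],[0,0,0,0,0,0,0.6],[0,0,0,0,0,0,1],[0,0,0,0,0,0,1],[0,0,0,0,0,0,1]]' 20
python3 -m crank '[[0,0,-20,0,0,0,1],[0,0,-40,0,0,0,1],[0,0,-40,0,0,0,1],[0,0,-40,0,0,0,1],[0,0,-20,0,0,0,1],[50,0,0,0,0,0,1],[55,0,0,0,0,0,1],[55,0,0,0,0,0,1]]'
python3 -m crank '[[40,0,0,0,0,0,1],[30,20,0,0,0,0,1],[0,35,0,0,0,0,1],[0,40,0,0,0,0,1],[0,35,0,0,0,0,1],[0,10,0,0,0,0,1],[0,0,0,0,0,0,1],[0,0,0,0,0,0,1]]'
python3 -c "
from h import *
go(.4568,.0626,.05,5)
t=read_camera('side');cv2.imwrite('pics/p10.png',cv2.resize(t[180:380,160:360],None,fx=3,fy=3,interpolation=2))
t=read_camera('top');cv2.imwrite('pics/p10f.png',t);crop('top',t,145,145,285,275,5,'p10t')"
```

```text
clock: 32.0
tcp_pos: [0.5835, 0.1996, 0.2182]
orientation: [0.0, 0.738, -0.675, -0.0]
wrist_force: [0.7, -0.3, 0.4]
finger_gap: 0.0854
clock: 33.0
tcp_pos: [0.5975, 0.0391, 0.3784]
orientation: [-0.0, 0.738, -0.675, 0.0]
wrist_force: [-0.1, -0.7, 0.4]
finger_gap: 0.0854
clock: 34.0
tcp_pos: [0.4654, -0.0418, 0.3784]
orientation: [-0.0, 0.738, -0.675, 0.001]
wrist_force: [-0.4, -0.4, -0.0]
finger_gap: 0.085
turn about z: 0.1 | shift after turn x,y: -104.8 -0.5 | z 173.4
 shift before turn: [-104.8   -0.6]  toolz [ 1.3e-03 -2.0e-04 -1.0e+00] psi -174.9 grasp [ 0.4654 -0.0418  0.2234] q6 -1.92 F [-0.4 -0.4 -0. ] gap 0.0850 t 34.0
 q6 after ~ 4.76
```

View pics/p10.png

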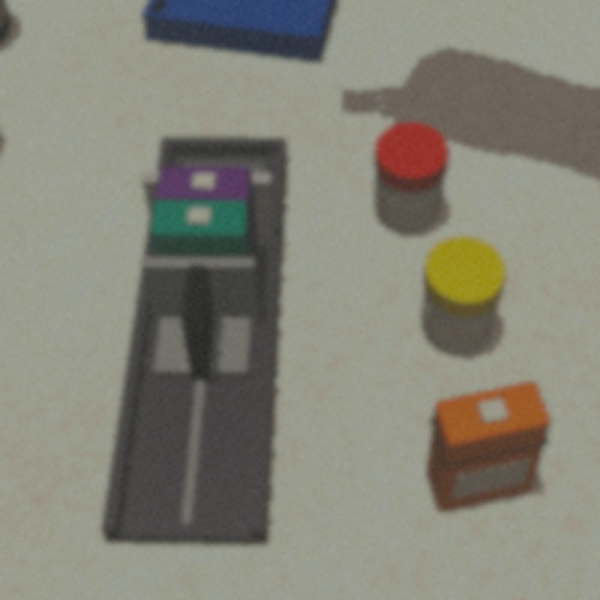

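View pics/p10t.png

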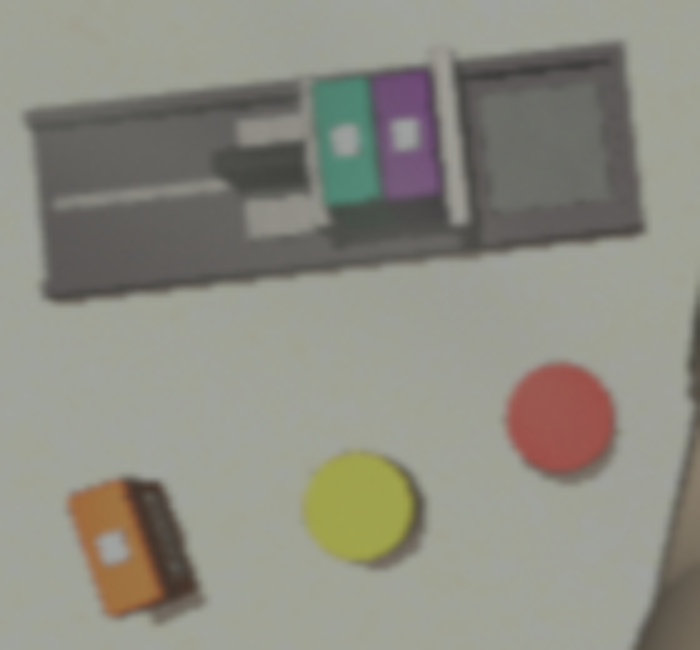

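The stack is snug: stop plate, teal and purple are packed against the wall. Now the red jar.

```bash

python3 -m crank '[[-15,0,0,0,0,0,1],[-40,0,0,0,0,0,1],[-35,0,0,0,0,0,1],[-15,-0.5,0,0,0,0,1],[0,0,20,0,0,0,1],[0,0,30,0,0,0,1],[0,0,20,0,0,0,1],[0,0,0,0,0,0,1]]'
python3 -c "
from h import *
go(.4568,.0626,.05,5)
t=read_camera('side');cv2.imwrite('pics/p11.png',t[100:360,150:450])"
```

```text
clock: 35.1
tcp_pos: [0.4549, 0.0631, 0.3068]
orientation: [0.001, 0.738, -0.675, -0.001]
wrist_force: [-0.8, -0.8, 0.5]
finger_gap: 0.0851
turn about z: 0.1 | shift after turn x,y: 0.7 -1.8 | z 101.8
 shift before turn: [ 0.7 -1.8]  toolz [-3.5e-03  1.0e-04 -1.0e+00] psi -174.9 grasp [0.4549 0.0631 0.1518] q6 -1.70 F [-0.8 -0.8  0.5] gap 0.0851 t 35.1
 q6 after ~ 4.76
```

View pics/p11.png

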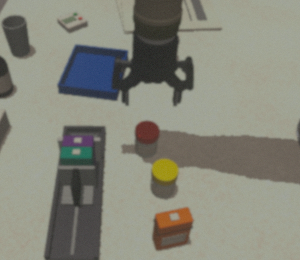

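The gripper is above the red jar at crop (147,132), so I'll descend and grip gently.

```bash

python3 -m crank '[[0.5,-1,20,0,0,0,1],[0,0,30,0,0,0,1],[0,0,30,0,0,0,1],[0,0,15,0,0,0,1],[0,0,7,0,0,0,1],[0,0,0,0,0,0,1],[0,0,0,0,0,0,1],[0,0,0,0,0,0,1]]'
python3 -c "
from h import *
go(.4568,.0626,.05,5)"
python3 -m crank '[[0,0,0,0,0,0,0.7],[0,0,0,0,0,0,0.6],[0,0,0,0,0,0,0.5],[0,0,0,0,0,0,0.45],[0,0,0,0,0,0,0.4],[0,0,0,0,0,0,0.4],[0,0,0,0,0,0,0.4],[0,0,0,0,0,0,0.4]]' 30
```

```text
clock: 36.15
tcp_pos: [0.4571, 0.0625, 0.207]
orientation: [-0.001, 0.738, -0.675, 0.001]
wrist_force: [-0.3, 0.2, -0.3]
finger_gap: 0.0857
turn about z: 0.0 | shift after turn x,y: -0.1 0.2 | z 2.0
 shift before turn: [-0.1  0.2]  toolz [ 0.0016  0.     -1.    ] psi -175.0 grasp [0.4571 0.0625 0.052 ] q6 -1.70 F [-0.3  0.2 -0.3] gap 0.0857 t 36.1
 q6 after ~ 4.76
clock: 37.15
tcp_pos: [0.4568, 0.0625, 0.2065]
orientation: [-0.0, 0.738, -0.675, 0.0]
wrist_force: [-0.6, -0.6, 6.0]
finger_gap: 0.0513
```

```bash

python3 -m crank '[[0,0,-15,0,0,0,0.4],[0,0,-25,0,0,0,0.4],[0,0,-25,0,0,0,0.4],[0,0,-25,0,0,0,0.4],[0,0,-20,0,0,0,0.4],[0,0,-10,0,0,0,0.4],[0,0,0,0,0,0,0.4],[0,0,0,0,0,0,0.4]]' 30
python3 -c "
from h import *
c=car(0,-.105);print(c)
go(c[0],c[1],.06,5)
t=read_camera('side');cv2.imwrite('pics/p12.png',t[80:360,150:450])"
```

```text
clock: 38.15
tcp_pos: [0.4563, 0.0625, 0.3252]
orientation: [0.0, 0.738, -0.675, -0.001]
wrist_force: [-0.5, -0.6, -1.7]
finger_gap: 0.0511
[0.59415135 0.06789956]
turn about z: 0.0 | shift after turn x,y: 6.6 -137.8 | z 110.2
 shift before turn: [   6.8 -137.8]  toolz [-1.6e-03  1.0e-04 -1.0e+00] psi -175.0 grasp [0.4563 0.0625 0.1702] q6 -1.70 F [-0.5 -0.6 -1.7] gap 0.0511 t 38.1
 q6 after ~ 4.74
```

View pics/p12.png

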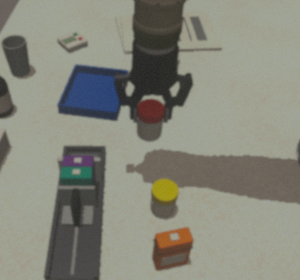

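The jar is held upright at crop (150,120). Next it goes over the bay.

```bash

python3 -m crank '[[1,-10,0,0,0,0,0.4],[1,-22,0,0,0,0,0.4],[1,-28,0,0,0,0,0.4],[1,-28,0,0,0,0,0.4],[1,-25,0,0,0,0,0.4],[1,-17,0,0,0,0,0.4],[0.6,-7.5,0,0,0,0,0.4],[0,0,0,0,0,0,0.4]]' 30
python3 -m crank '[[0,0,8,0,0,0,0.4],[0,0,20,0,0,0,0.4],[0,0,25,0,0,0,0.4],[0,0,25,0,0,0,0.4],[0,0,15,0,0,0,0.4],[0,0,9,0,0,0,0.4],[0,0,4,0,0,0,0.4],[0,0,0,0,0,0,0.4]]' 30
python3 -c "
from h import *
c=car(0,-.105);print(c)
go(c[0],c[1],.06,5)
t=read_camera('side');cv2.imwrite('pics/p13.png',cv2.resize(t[180:380,160:360],None,fx=3,fy=3,interpolation=2))"
```

```text
clock: 39.2
tcp_pos: [0.5945, 0.068, 0.3256]
orientation: [0.0, 0.738, -0.675, -0.0]
wrist_force: [-0.7, -0.2, -0.5]
finger_gap: 0.0514
clock: 40.2
tcp_pos: [0.5943, 0.068, 0.2205]
orientation: [-0.0, 0.738, -0.675, 0.0]
wrist_force: [-0.3, -0.3, 0.1]
finger_gap: 0.0512
[0.59415135 0.06789956]
turn about z: 0.0 | shift after turn x,y: 0.1 0.2 | z 5.5
 shift before turn: [0.1 0.2]  toolz [ 6.e-04  0.e+00 -1.e+00] psi -175.0 grasp [0.5943 0.068  0.0655] q6 -1.68 F [-0.3 -0.3  0.1] gap 0.0512 t 40.2
 q6 after ~ 4.74
```

View pics/p13.png

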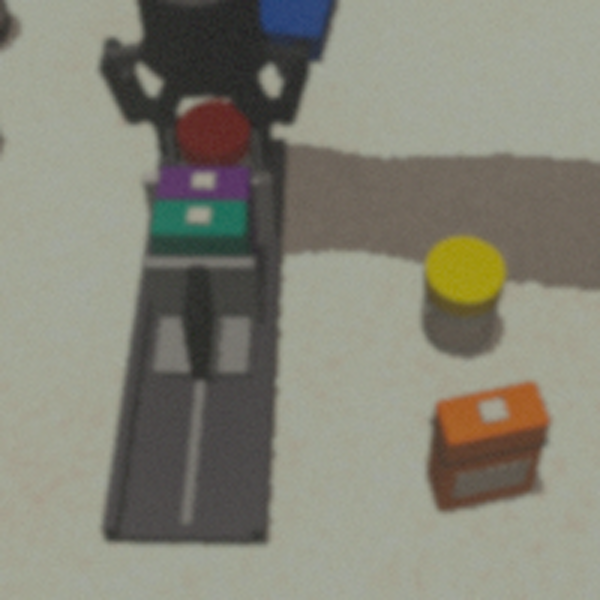

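The red jar is over the bay behind the wall, about 6 mm above the floor. I'll set it down.

```bash

python3 -m crank '[[0,0,1.5,0,0,0,0.4],[0,0,1.5,0,0,0,0.4],[0,0,1,0,0,0,0.4],[0,0,1,0,0,0,0.4],[0,0,0.7,0,0,0,0.4],[0,0,0.5,0,0,0,0.4],[0,0,0,0,0,0,0.4],[0,0,0,0,0,0,0.4]]' 30
```

```text
clock: 41.25
tcp_pos: [0.5941, 0.068, 0.2145]
orientation: [-0.0, 0.738, -0.675, 0.0]
wrist_force: [-3.1, 0.1, 5.3]
finger_gap: 0.051
```

Floor contact at 5 N. Release, then go up and away.

```bash

python3 -m crank '[[0,0,0,0,0,0,0.6],[0,0,0,0,0,0,0.8],[0,0,0,0,0,0,1],[0,0,0,0,0,0,1],[0,0,0,0,0,0,1],[0,0,-15,0,0,0,1],[0,0,-30,0,0,0,1],[0,0,-30,0,0,0,1]]'
python3 -m crank '[[0,0,-40,0,0,0,1],[0,0,-40,0,0,0,1],[0,30,0,0,0,0,1],[-20,40,0,0,0,0,1],[-40,40,0,0,0,0,1],[-45,40,0,0,0,0,1],[-40,20,0,0,0,0,1],[0,0,0,0,0,0,1]]'
python3 -c "
from h import *
go(.402,.2678,.06,17.9)
t=read_camera('side');cv2.imwrite('pics/p14.png',cv2.resize(t[180:380,160:360],None,fx=3,fy=3,interpolation=2))"
```

```text
clock: 42.25
tcp_pos: [0.5942, 0.068, 0.2908]
orientation: [-0.0, 0.738, -0.675, 0.0]
wrist_force: [0.3, -0.5, -0.2]
finger_gap: 0.0854
clock: 43.25
tcp_pos: [0.4102, 0.1993, 0.3704]
orientation: [-0.001, 0.739, -0.674, 0.0]
wrist_force: [0.0, -0.8, -0.2]
finger_gap: 0.0854
turn about z: -12.6 | shift after turn x,y: -67.7 -13.3 | z 155.4
 shift before turn: [-69.    1.8]  toolz [ 1.5e-03  8.0e-04 -1.0e+00] psi -174.7 grasp [0.4102 0.1993 0.2154] q6 -1.39 F [ 0.  -0.8 -0.2] gap 0.0854 t 43.2
 q6 after ~ 4.99
```

View pics/p14.png

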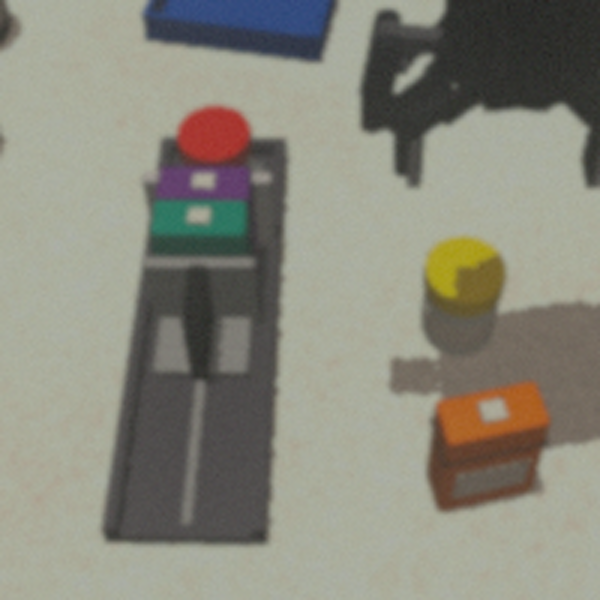

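The red jar stands in the bay at crop (213,135). Orange is next.

```bash

python3 -m crank '[[0,0,0,0,0,-6.3,1],[0,0,0,0,0,-6.3,1],[-20,-4,0,0,0,0,1],[-30,-5,0,0,0,0,1],[-17.5,-4,0,0,0,0,1],[0,0,15,0,0,0,1],[0,0,15,0,0,0,1],[0,0,0,0,0,0,1]]'
python3 -c "
from h import *
go(.402,.2678,.06,17.9)
t=read_camera('side');cv2.imwrite('pics/p15.png',cv2.resize(t[180:380,220:420],None,fx=2,fy=2,interpolation=2))"
```

```text
clock: 44.3
tcp_pos: [0.4033, 0.2647, 0.337]
orientation: [0.002, 0.807, -0.591, -0.001]
wrist_force: [-0.3, 0.6, -0.1]
finger_gap: 0.0855
turn about z: -0.3 | shift after turn x,y: -3.3 0.3 | z 122.0
 shift before turn: [-3.3  0.4]  toolz [-0.0036 -0.0018 -1.    ] psi -162.4 grasp [0.4033 0.2647 0.182 ] q6 -1.46 F [-0.3  0.6 -0.1] gap 0.0855 t 44.3
 q6 after ~ 4.99
```

View pics/p15.png

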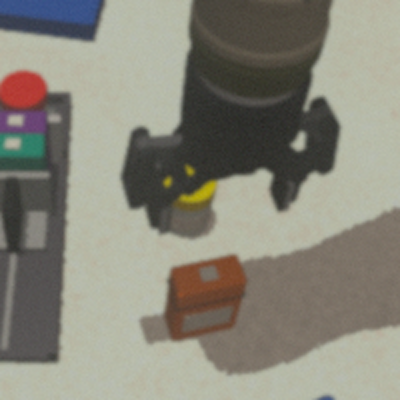

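```bash

python3 -m crank '[[-2.5,0,0,0,0,0,1],[0,0,0,0,0,0,1],[0,0,20,0,0,0,1],[0,0,15,0,0,0,1],[0,0,0,0,0,0,1],[0,0,0,0,0,0,1],[0,0,0,0,0,0,1],[0,0,0,0,0,0,1]]'
python3 -c "
from h import *
go(.402,.2678,.06,17.9)"
```

```text
clock: 45.35
tcp_pos: [0.4034, 0.2682, 0.3045]
orientation: [-0.0, 0.807, -0.59, 0.0]
wrist_force: [0.4, -0.3, -0.5]
finger_gap: 0.0856
turn about z: -0.3 | shift after turn x,y: -0.0 1.5 | z 89.5
 shift before turn: [-0.   1.5]  toolz [ 9.e-04  5.e-04 -1.e+00] psi -162.4 grasp [0.4034 0.2682 0.1495] q6 -1.46 F [ 0.4 -0.3 -0.5] gap 0.0856 t 45.4
 q6 after ~ 4.99
```

```bash

python3 -m crank '[[0,1.5,20,0,0,-0.3,1],[0,0,30,0,0,0,1],[0,0,25,0,0,0,1],[0,0,14,0,0,0,1],[0,0,0,0,0,0,1],[0,0,0,0,0,0,1],[0,0,0,0,0,0,0.5],[0,0,0,0,0,0,0.5]]' 40
python3 -m crank '[[0,0,0,0,0,0,0.5],[0,0,0,0,0,0,0.5],[0,0,0,0,0,0,0.5],[0,0,0,0,0,0,0.5],[0,0,0,0,0,0,0.5],[0,0,-20,0,0,0,0.5],[0,0,-40,0,0,0,0.5],[0,0,-40,0,0,0,0.5]]' 40
python3 -m crank '[[0,0,-30,0,0,0,0.5],[0,0,-10,0,0,0,0.5],[0,0,0,0,0,7,0.5],[0,0,0,0,0,7,0.5],[0,0,0,0,0,7,0.5],[0,0,0,0,0,0,0.5],[0,0,0,0,0,0,0.5],[0,0,0,0,0,0,0.5]]' 40
python3 -c "
from h import *
t=np.radians(-4.1);R=np.array([[np.cos(t),-np.sin(t)],[np.sin(t),np.cos(t)]])
for q in((0,.045),(0,-.04)):print(np.array([.604,-.171])+R@q)
c=np.array([.604,-.171])+R@(0,.03)
go(c[0],c[1],.065,-4.1)
t=read_camera('side');cv2.imwrite('pics/p16.png',t)"
```

```text
clock: 46.35
tcp_pos: [0.4023, 0.2679, 0.216]
orientation: [-0.001, 0.809, -0.588, 0.001]
wrist_force: [0.1, 0.3, 5.5]
finger_gap: 0.0594
clock: 47.35
tcp_pos: [0.4014, 0.2675, 0.3156]
orientation: [0.001, 0.809, -0.588, -0.0]
wrist_force: [0.6, 0.7, -1.3]
finger_gap: 0.0597
clock: 48.35
tcp_pos: [0.4017, 0.2677, 0.3547]
orientation: [-0.0, -0.688, 0.725, 0.0]
wrist_force: [-0.6, -0.4, -0.5]
finger_gap: 0.0597
[ 0.60721738 -0.12611516]
[ 0.6011401  -0.21089763]
turn about z: 1.1 | shift after turn x,y: 393.1 -233.1 | z 134.7
 shift before turn: [ 397.5 -225.4]  toolz [-4.e-04 -1.e-04 -1.e+00] psi 177.0 grasp [0.4017 0.2677 0.1997] q6 -1.10 F [-0.6 -0.4 -0.5] gap 0.0597 t 48.4
 q6 after ~ -1.73
```

View pics/p16.png

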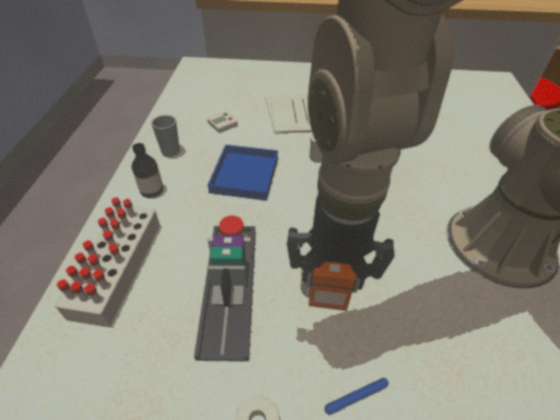

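Orange is held at (332,285). I'll move it over the tray's +y half.

```bash

python3 -m crank '[[0,0,0,0,0,1.1,0.5],[20,-12,0,0,0,0,0.5],[35,-22,0,0,0,0,0.5],[45,-28,0,0,0,0,0.5],[45,-28,0,0,0,0,0.5],[45,-28,0,0,0,0,0.5],[45,-28,0,0,0,0,0.5],[45,-28,0,0,0,0,0.5]]' 40
python3 -m crank '[[45,-28,0,0,0,0,0.5],[30,-18,0,0,0,0,0.5],[18,-10,0,0,0,0,0.5],[5,-3,0,0,0,0,0.5],[0,0,0,0,0,0,0.5],[0,0,0,0,0,0,0.5],[0,0,0,0,0,0,0.5],[0,0,0,0,0,0,0.5]]' 40
python3 -c "
from h import *
go(.6072,-.1261,.065,-4.1)
t=read_camera('side');cv2.imwrite('pics/p17.png',t)"
```

```text
clock: 49.4
tcp_pos: [0.5557, -0.0259, 0.3551]
orientation: [0.0, -0.681, 0.732, -0.0]
wrist_force: [0.2, 0.4, -0.4]
finger_gap: 0.0598
clock: 50.4
tcp_pos: [0.6067, -0.1255, 0.3552]
orientation: [0.0, -0.681, 0.732, -0.0]
wrist_force: [0.3, 0.1, -0.8]
finger_gap: 0.0596
turn about z: -0.0 | shift after turn x,y: 0.5 -0.6 | z 135.2
 shift before turn: [ 0.5 -0.6]  toolz [ 2.e-04  0.e+00 -1.e+00] psi 175.9 grasp [ 0.6067 -0.1255  0.2002] q6 -1.83 F [ 0.3  0.1 -0.8] gap 0.0596 t 50.4
 q6 after ~ -1.70
```

View pics/p17.png

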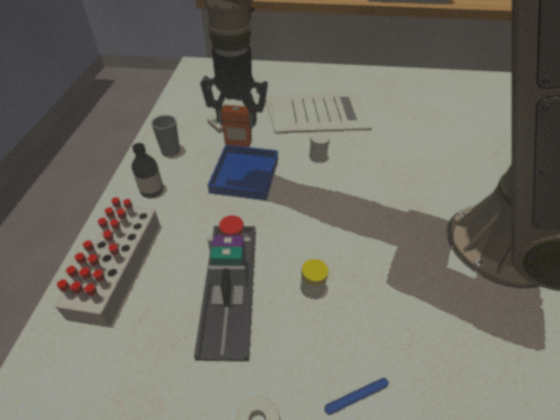

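```bash

python3 -m crank '[[0.5,-0.5,20,0,0,0,0.5],[0,0,35,0,0,0,0.5],[0,0,35,0,0,0,0.5],[0,0,20,0,0,0,0.5],[0,0,12,0,0,0,0.5],[0,0,8,0,0,0,0.5],[0,0,0,0,0,0,0.5],[0,0,0,0,0,0,0.5]]' 40
python3 -m crank '[[0,0,1,0,0,0,0.5],[0,0,1,0,0,0,0.5],[0,0,1,0,0,0,0.5],[0,0,0.5,0,0,0,0.5],[0,0,0,0,0,0,0.5],[0,0,0,0,0,0,0.5],[0,0,0,0,0,0,0.5],[0,0,0,0,0,0,0.5]]' 40
python3 -c "
from h import *
t=read_camera('side');cv2.imwrite('pics/p18.png',t[60:260,130:400])"
```

```text
clock: 51.45
tcp_pos: [0.6077, -0.1269, 0.2259]
orientation: [0.0, -0.681, 0.732, -0.001]
wrist_force: [0.2, -0.2, -1.0]
finger_gap: 0.0598
clock: 52.45
tcp_pos: [0.6073, -0.1267, 0.2215]
orientation: [0.0, -0.681, 0.732, -0.0]
wrist_force: [-0.5, 0.2, -1.9]
finger_gap: 0.0598
```

View pics/p18.png

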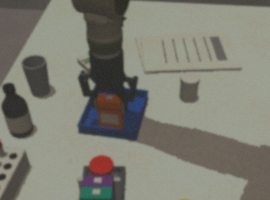

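Orange is inside the tray walls at crop (110,110). I'll creep down to contact.

```bash

python3 -m crank '[[0,0,0.5,0,0,0,0.5],[0,0,0.5,0,0,0,0.5],[0,0,0.3,0,0,0,0.5],[0,0,0,0,0,0,0.5],[0,0,0,0,0,0,0.5],[0,0,0,0,0,0,0.5],[0,0,0,0,0,0,0.5],[0,0,0,0,0,0,0.5]]' 40
```

```text
clock: 53.5
tcp_pos: [0.6072, -0.1267, 0.2211]
orientation: [0.0, -0.681, 0.732, -0.0]
wrist_force: [-2.0, 1.4, 5.5]
finger_gap: 0.0598
```

```bash

python3 -m crank '[[0,0,0,0,0,0,0.7],[0,0,0,0,0,0,1],[0,0,0,0,0,0,1],[0,0,0,0,0,0,1],[0,0,0,0,0,0,1],[0,0,-20,0,0,0,1],[0,0,-40,0,0,0,1],[0,0,-40,0,0,0,1]]'
python3 -m crank '[[0,0,-40,0,0,0,1],[-20,15,0,0,0,0,1],[-40,30,0,0,0,0,1],[-45,30,0,0,0,0,1],[-45,30,0,0,0,0,1],[-45,30,0,0,0,0,1],[-30,20,0,0,0,0,1],[0,0,0,0,0,0,1]]'
python3 -c "
from h import *
go(.4178,.1577,.052,-4.1)
t=read_camera('side');cv2.imwrite('pics/p19.png',t)"
```

```text
clock: 54.5
tcp_pos: [0.6071, -0.1267, 0.3208]
orientation: [-0.0, -0.681, 0.732, 0.0]
wrist_force: [0.1, 0.2, 0.6]
finger_gap: 0.085
clock: 55.5
tcp_pos: [0.4676, 0.1107, 0.3605]
orientation: [0.0, -0.682, 0.731, 0.0]
wrist_force: [0.2, 0.3, 0.1]
finger_gap: 0.0858
turn about z: 0.2 | shift after turn x,y: -43.4 53.0 | z 153.5
 shift before turn: [-43.5  52.9]  toolz [-1.e-04  3.e-04 -1.e+00] psi 176.1 grasp [0.4676 0.1107 0.2055] q6 -1.44 F [0.2 0.3 0.1] gap 0.0858 t 55.5
 q6 after ~ -1.14
```

View pics/p19.png

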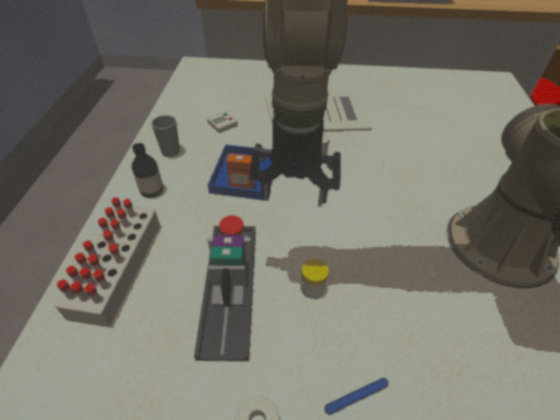

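Orange stands in the tray at (240,171). Now the yellow jar.

```bash

python3 -m crank '[[-15,18,0,0,0,0,1],[-20,22,0,0,0,0,1],[-8.5,13,0,0,0,0,1],[0,0,0,0,0,0,1],[0,0,30,0,0,0,1],[0,0,30,0,0,0,1],[0,0,0,0,0,0,1],[0,0,0,0,0,0,1]]'
python3 -c "
from h import *
go(.4178,.1577,.052,-4.1)
t=read_camera('side');cv2.imwrite('pics/p20.png',t[130:350,180:450])"
```

```text
clock: 56.55
tcp_pos: [0.42, 0.1558, 0.301]
orientation: [0.0, -0.681, 0.733, -0.0]
wrist_force: [0.4, 0.2, 0.5]
finger_gap: 0.0852
turn about z: -0.1 | shift after turn x,y: -1.7 2.4 | z 94.0
 shift before turn: [-1.7  2.4]  toolz [ 1.e-03  1.e-04 -1.e+00] psi 175.8 grasp [0.42   0.1558 0.146 ] q6 -1.32 F [0.4 0.2 0.5] gap 0.0852 t 56.5
 q6 after ~ -1.14
```

View pics/p20.png

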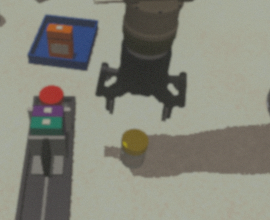

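```bash

python3 -m crank '[[-1.5,2,15,0,0,0,1],[0,0,25,0,0,0,1],[0,0,25,0,0,0,1],[0,0,20,0,0,0,1],[0,0,8,0,0,0,1],[0,0,0,0,0,0,1],[0,0,0,0,0,0,1],[0,0,0,0,0,0,1]]'
python3 -c "
from h import *
go(.4178,.1577,.052,-4.1)"
python3 -m crank '[[0,0,0,0,0,0,0.7],[0,0,0,0,0,0,0.6],[0,0,0,0,0,0,0.5],[0,0,0,0,0,0,0.45],[0,0,0,0,0,0,0.4],[0,0,0,0,0,0,0.4],[0,0,0,0,0,0,0.4],[0,0,0,0,0,0,0.4]]' 30
python3 -m crank '[[0,0,-15,0,0,0,0.4],[0,0,-25,0,0,0,0.4],[0,0,-25,0,0,0,0.4],[0,0,-25,0,0,0,0.4],[0,0,-25,0,0,0,0.4],[0,0,-25,0,0,0,0.4],[0,0,-10,0,0,0,0.4],[0,0,0,0,0,0,0.4]]' 30
python3 -c "
from h import *
go(.6011,-.2109,.06,-4.1)
t=read_camera('side');cv2.imwrite('pics/p21.png',t[80:350,180:450])"
```

```text
clock: 57.6
tcp_pos: [0.4179, 0.1579, 0.208]
orientation: [0.001, -0.681, 0.732, -0.0]
wrist_force: [0.3, -0.3, 0.4]
finger_gap: 0.0851
turn about z: -0.1 | shift after turn x,y: 0.2 0.1 | z 1.0
 shift before turn: [0.2 0.1]  toolz [ 1.7e-03  4.0e-04 -1.0e+00] psi 175.8 grasp [0.4179 0.1579 0.053 ] q6 -1.32 F [ 0.3 -0.3  0.4] gap 0.0851 t 57.6
 q6 after ~ -1.14
clock: 58.6
tcp_pos: [0.4175, 0.1578, 0.2075]
orientation: [0.0, -0.681, 0.732, -0.0]
wrist_force: [-1.1, -0.5, 5.2]
finger_gap: 0.051
clock: 59.6
tcp_pos: [0.4175, 0.1578, 0.3571]
orientation: [0.0, -0.681, 0.732, -0.0]
wrist_force: [-0.2, 0.1, -1.6]
finger_gap: 0.0511
turn about z: -0.1 | shift after turn x,y: 354.6 -209.5 | z 142.1
 shift before turn: [ 354.4 -209.8]  toolz [ 5.e-04  2.e-04 -1.e+00] psi 175.8 grasp [0.4175 0.1578 0.2021] q6 -1.32 F [-0.2  0.1 -1.6] gap 0.0511 t 59.6
 q6 after ~ -1.84
```

View pics/p21.png

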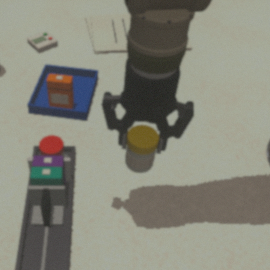

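The yellow jar is held upright. I'll carry it smoothly to the tray's -y half.

```bash

python3 -m crank '[[10,-6,0,0,0,0,0.4],[20,-12,0,0,0,0,0.4],[30,-18,0,0,0,0,0.4],[35,-20.5,0,0,0,0,0.4],[35,-20.5,0,0,0,0,0.4],[35,-20.5,0,0,0,0,0.4],[35,-20.5,0,0,0,0,0.4],[35,-20.5,0,0,0,0,0.4]]' 30
python3 -m crank '[[35,-20.5,0,0,0,0,0.4],[30,-18,0,0,0,0,0.4],[25,-15,0,0,0,0,0.4],[18,-11,0,0,0,0,0.4],[8,-5,0,0,0,0,0.4],[3,-2,0,0,0,0,0.4],[0,0,0,0,0,0,0.4],[0,0,0,0,0,0,0.4]]' 30
python3 -c "
from h import *
go(.6011,-.2109,.06,-4.1)
t=read_camera('side');cv2.imwrite('pics/p22.png',t[40:310,130:430])"
```

```text
clock: 60.65
tcp_pos: [0.5388, -0.0887, 0.356]
orientation: [-0.0, -0.681, 0.732, 0.001]
wrist_force: [0.5, 0.0, -0.7]
finger_gap: 0.0512
clock: 61.65
tcp_pos: [0.601, -0.2098, 0.3573]
orientation: [0.0, -0.681, 0.732, 0.0]
wrist_force: [-0.3, -0.4, -1.1]
finger_gap: 0.0511
turn about z: -0.0 | shift after turn x,y: 1.1 -0.2 | z 142.3
 shift before turn: [ 1.1 -0.2]  toolz [-1.e-04  2.e-04 -1.e+00] psi 175.9 grasp [ 0.601  -0.2098  0.2023] q6 -1.96 F [-0.3 -0.4 -1.1] gap 0.0511 t 61.6
 q6 after ~ -1.84
```

View pics/p22.png

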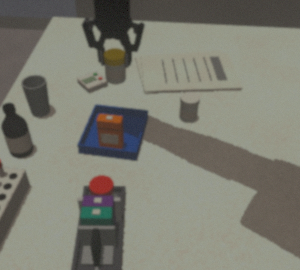

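```bash

python3 -m crank '[[1,0,12,0,0,0,0.4],[0,0,25,0,0,0,0.4],[0,0,30,0,0,0,0.4],[0,0,30,0,0,0,0.4],[0,0,20,0,0,0,0.4],[0,0,13,0,0,0,0.4],[0,0,8,0,0,0,0.4],[0,0,0,0,0,0,0.4]]' 30
python3 -m crank '[[0,0,2,0,0,0,0.4],[0,0,1,0,0,0,0.4],[0,0,1,0,0,0,0.4],[0,0,0.5,0,0,0,0.4],[0,0,0.5,0,0,0,0.4],[0,0,0.5,0,0,0,0.4],[0,0,0,0,0,0,0.4],[0,0,0,0,0,0,0.4]]' 30
python3 -c "
from h import *
t=read_camera('side');cv2.imwrite('pics/p23.png',cv2.resize(t[60:260,130:400],None,fx=2,fy=2))"
```

```text
clock: 62.7
tcp_pos: [0.601, -0.2114, 0.2189]
orientation: [-0.0, -0.681, 0.732, 0.0]
wrist_force: [0.3, 0.1, -0.5]
finger_gap: 0.0507
clock: 63.7
tcp_pos: [0.6011, -0.2115, 0.2137]
orientation: [0.0, -0.681, 0.732, 0.0]
wrist_force: [0.2, 0.3, -1.3]
finger_gap: 0.0512
```

View pics/p23.png

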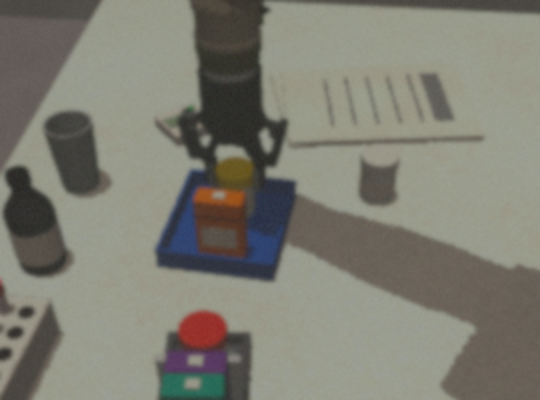

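The jar is in the tray behind orange and still hanging just above the floor.

```bash

python3 -m crank '[[0,0,0.5,0,0,0,0.4],[0,0,0.5,0,0,0,0.4],[0,0,0.5,0,0,0,0.4],[0,0,0.3,0,0,0,0.4],[0,0,0,0,0,0,0.4],[0,0,0,0,0,0,0.4],[0,0,0,0,0,0,0.4],[0,0,0,0,0,0,0.4]]' 30
```

```text
clock: 64.75
tcp_pos: [0.6011, -0.2115, 0.2126]
orientation: [0.0, -0.681, 0.732, -0.0]
wrist_force: [-1.4, 0.0, 5.1]
finger_gap: 0.0512
```

```bash

python3 -m crank '[[0,0,0,0,0,0,0.6],[0,0,0,0,0,0,0.8],[0,0,0,0,0,0,1],[0,0,0,0,0,0,1],[0,0,0,0,0,0,1],[0,0,-15,0,0,0,1],[0,0,-30,0,0,0,1],[0,0,-40,0,0,0,1]]'
python3 -m crank '[[0,0,-40,0,0,0,1],[0,0,-40,0,0,0,1],[40,20,0,0,0,0,1],[50,25,0,0,0,0,1],[50,30,0,0,0,0,1],[40,30,0,0,0,0,1],[30,30,0,0,0,0,1],[0,0,0,0,0,0,1]]'
python3 - <<'E'
from h import *
t=read_camera('top');s=read_camera('side')
cv2.imwrite('pics/f_top.png',t);cv2.imwrite('pics/f_side.png',s)
crop('top',t,145,120,400,275,3,'f_topz')
cv2.imwrite('pics/f_sidez.png',cv2.resize(s[110:370,150:380],None,fx=2.2,fy=2.2,interpolation=2))
for c,(u,v),z in(('red',0,.076),('yellow',0,.073)) if False else ():pass
for c,z in(('red',.076),('yellow',.073)):
  m=mask(t,c,90,60);k,l,st,ce=cv2.connectedComponentsWithStats(m);i=1+np.argmax(st[1:,4]);print(c,ray('top',*ce[i],z),st[i,4])
print(car(0,-.105),get_state()['wrist_force'])
E
```

```text
clock: 65.75
tcp_pos: [0.6008, -0.2113, 0.2979]
orientation: [-0.0, -0.681, 0.732, 0.001]
wrist_force: [1.4, 0.2, -0.5]
finger_gap: 0.0853
clock: 66.75
tcp_pos: [0.4491, -0.4132, 0.3781]
orientation: [-0.0, -0.679, 0.734, -0.001]
wrist_force: [1.4, 0.5, 0.4]
finger_gap: 0.0854
red [0.59415998 0.06820347 0.076     ] 393
yellow [ 0.6003574  -0.20902285  0.073     ] 366
[0.59415135 0.06789956] [-0.53995848  1.03269065 -0.4301838 ]
```

View pics/f_topz.png

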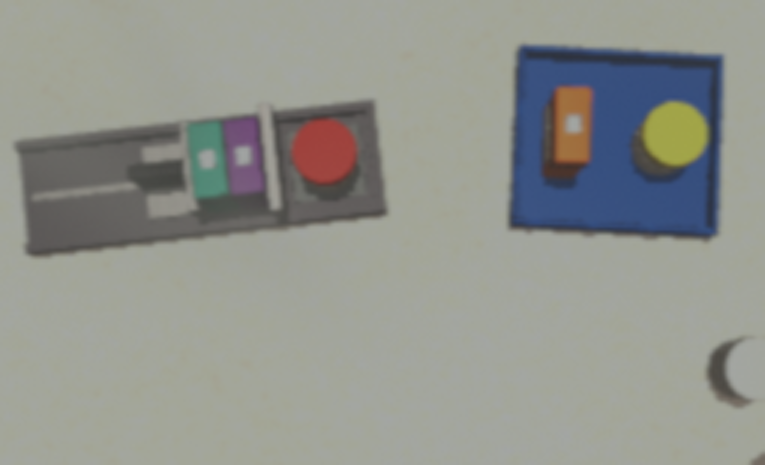

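View pics/f_sidez.png

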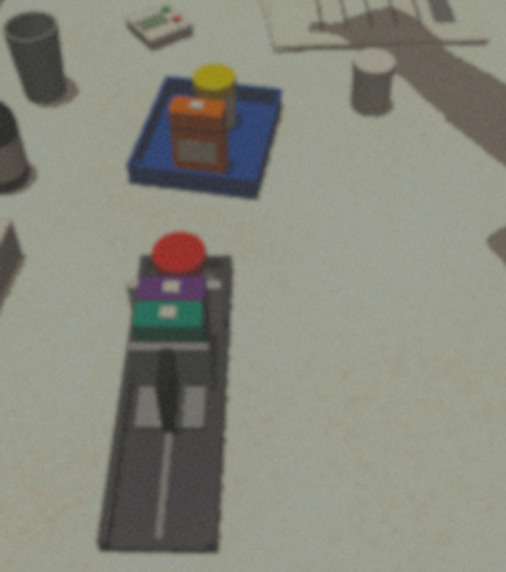

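```bash
python3 - <<'E'
from h import *
t=cv2.imread('pics/f_top.png');crop('top',t,195,150,245,195,14,'f_z')
# profile along carrier y at carrier x=+-? through case row x=.0 on z=.09
g=t
for X in(.034,-.034):
  row=[]
  for y in np.arange(-.075,.02,.002):
    z=.0775;u=proj('top',(*car(X,y),z));row.append((round(y*1000),int(cv2.getRectSubPix(cv2.cvtColor(t,cv2.COLOR_BGR2GRAY),(1,1),tuple(map(float,u)))[0,0])))
  print(X,row)
E
```

```text
0.034 [(-75, 100), (-73, 99), (-71, 96), (-69, 95), (-67, 115), (-65, 139), (-63, 152), (-61, 152), (-59, 143), (-57, 124), (-55, 106), (-53, 100), (-51, 99), (-49, 98), (-47, 96), (-45, 95), (-43, 96), (-41, 96), (-39, 94), (-37, 95), (-35, 97), (-33, 100), (-31, 101), (-29, 101), (-27, 102), (-25, 105), (-23, 108), (-21, 109), (-19, 108), (-17, 107), (-15, 107), (-13, 109), (-11, 110), (-9, 111), (-7, 113), (-5, 114), (-3, 116), (-1, 121), (1, 128), (3, 132), (5, 127), (7, 116), (9, 111), (11, 109), (13, 107), (15, 107), (17, 106), (19, 107)]
-0.034 [(-75, 96), (-73, 92), (-71, 85), (-69, 87), (-67, 110), (-65, 136), (-63, 152), (-61, 151), (-59, 136), (-57, 107), (-55, 84), (-53, 74), (-51, 74), (-49, 75), (-47, 75), (-45, 76), (-43, 76), (-41, 77), (-39, 77), (-37, 77), (-35, 78), (-33, 79), (-31, 79), (-29, 79), (-27, 79), (-25, 79), (-23, 79), (-21, 79), (-19, 79), (-17, 78), (-15, 77), (-13, 77), (-11, 77), (-9, 77), (-7, 78), (-5, 81), (-3, 91), (-1, 106), (1, 118), (3, 123), (5, 126), (7, 132), (9, 138), (11, 141), (13, 142), (15, 143), (17, 143), (19, 143)]
```

View pics/f_z.png

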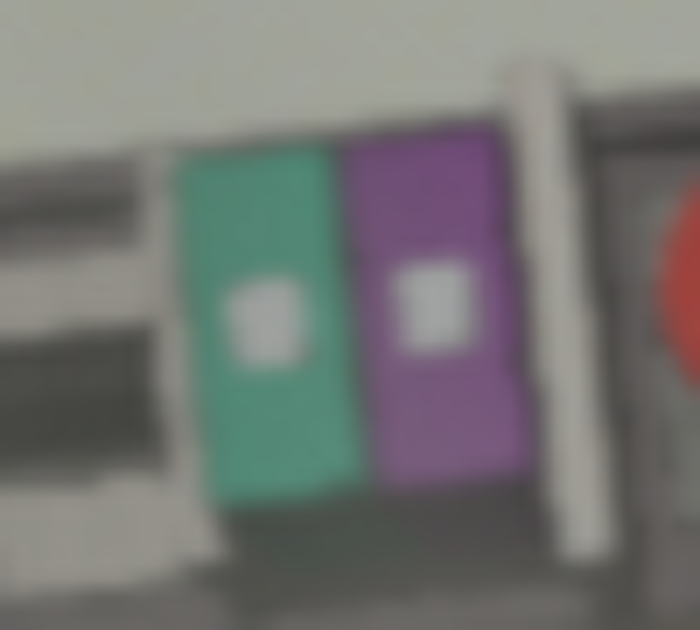

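The plate face is at carrier y ≈ -2 mm and the wall face at ≈ -57.5 mm. That leaves about 56 mm between them, which is exactly two cases. Nothing is tilted and the arm is clear, so I'm handing in.

```bash
python3 -c "
from workcell import *
print(get_state()['qvel'],hand_in())"
```

```text
the job is handed in; nothing more can be done
[ 3.01926977e-02  2.24427545e-03 -1.24038900e-03 -3.03304021e-03
  1.21457768e-03 -6.13526316e-05] None
```

Both kits are made up and handed in at about 67 s of the 144 s allowed, in the order asked. hand_in gives no verdict, so these results are from my own checks.

- **Carrier:** I stood purple against the wall, feeling about 4 N of contact, and teal next to it. I then slid the stop until it met firm resistance at about 9 N. The red jar went into the small bay.
- **Tray:** orange is in the +y half and the yellow jar in the -y half.

**Last checks:**
- The top and side pictures show everything upright in its kit and the gripper clear of it.
- The white-capped jar was never touched and stands in the same place.
- The stop-to-wall distance measures about 56 mm, give or take 1 mm, which is two cases packed tight (travel about 0.094).
- The red jar is within 1 mm of the bay centre. The yellow jar is about 2 mm from where I set it down, which is about the calibration limit.
- The highest wrist force I saw at the end of a move was about 11 N.

No check failed. While I pinched and slid the stop there was up to about 7 N of sideways force, because the grip was slightly off-centre. I reduced it before the final push.

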